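# Square a glued plaque on the pin jig, weight it and start the timer

## Robot

A 6-joint arm with a two-finger parallel gripper is mounted at the origin on the work surface. World frame = base frame: x ahead of the robot, y to its left, z up, the work surface at z = 0. Lengths are in mm, angles in rad, forces in N, time in s.
With the tool pointing down it reaches from about 325 to 775 mm from the base axis. Payload 9.3 kg.
Tool frame: the origin (TCP) lies midway between the tips of the shut fingers; the grasp point (between the pads) lies 19 mm behind it; z points along the fingers, y is the direction in which the jaws open and shut (so a half turn about z gives the same grasp; the last joint's range is limited). The gripper opens to 85 mm and grips with 20 to 120 N. Pads are 22 mm wide; open, the fingers measure 114 mm over their backs; the gripper's body (76 mm by 85 mm) begins 54 mm behind the grasp point. The pads swing forward as they close: fully open they stand 13 mm farther back than shut.
Start: joints at [-1.395, 0.259, 0.021, 1.334, 0, 1.418], TCP at [177.592, -520.536, 231.279] pointing down, gripper open.
Joint ranges: [-3.04, 3.04], [-0.91, 1.82], [-1.04, 1.36], [-1.92, 1.95], [-1.52, 1.45], [-3.14, 3.14]. Speed limits (rad/s): [2.22, 2.22, 2.79, 3.14, 3.14, 3.14].

## Interface

Orientations are given as a unit quaternion [x, y, z, w].
In Python, from bench import r gives the robot as it stands.
- The arm moves only by the tool carry_out, never from a script. Its argument "rows" is a list of rows, each a list of 7 numbers: the opening in per cent of the stroke, from 0 (shut) to 100 (fully open), then the shift along the tool's x, y, z each as a share of 0.4 m, from -1 to 1, then the turn, a rotation vector about the tool's x, y, z each as a share of pi/2 rad, from -1 to 1. A call has 1 to 5 rows; each row is the pose to reach, as a shift and turn from the pose commanded when the call began, along the tool's axes at that moment; what a row does not reach only later rows make up. A row lasts 1/10 s, in which the tool goes at most 50 mm and 8.59 degrees, less where a joint would pass 70% of its speed; a pose out of reach is approached as far as the arm can. A call with a number of a shift or a turn outside -1 to 1 is refused whole. A call with a gripper value outside its range is refused whole. The fingers move at their own pace and stop on an object; "newtons" is the grip in N (left out, the last holds). Time passes only in rows, so rows that repeat a pose let the fingers close. It gives the time, the measured TCP pose, the force and the opening at its end, in the units of the state.
- r.observe(): the state, without advancing time (a new reading comes with each control period).
- r.capture(name): name is "scene" or "top"; returns the picture (420x560x3 uint8, red, green, blue); there is no depth.
- r.calibration(name): a dict with "fx", "fy", "cx", "cy" (pixels), "k1" (the pictures are not rectified: a ray, as slopes to the right and down, at radius r is drawn at 1 + k1 r^2 times it, then the intrinsics apply), "world_to_cam" (4x4, takes a point from world to camera coordinates). Camera axes: x right, y down, z forward; pixel columns grow to the right and rows downward; lengths in mm; the calibration is good to about 2 mm. A picture is of the moment at which its call begins. calibration takes no time and is no camera call.
- r.job_done(): hands the job in, once; it reports no verdict.
The state is a dict: "time_s": time; "joint_pos": joint angles; "qd": joint speeds; "tau": joint torques, N m; "tcp_pos": TCP position; "eef_rot": TCP orientation; "contact_force": force on the tool from outside, world axes, zero at the start; "torque": the same for the moment, N m; "opening": finger opening in mm.
Only numpy, scipy, OpenCV 4.12 (cv2) and the standard library are available. Lean on these libraries where they do the work, as an engineer would, in place of code of your own. Each camera call takes 0.05 s, during which the arm holds its last target.

## Task

Put the glue jar that stands in the plaque's way upright on the round cork mat, then turn the glued wooden plaque in place by pushing its free corner, while its opposite corner bears on the jig's pins, until it lies square against all three pins. Then stand every steel weight there is on the plaque, upright and not overhanging it, and after that push the timer's sprung plunger fully down and let it come up again. Lay the glue spreader in the wooden tray, leave the gourd and the red paint pot where they are, and let the plaque finish square under its weights.

Things in the scene. Friction and masses are not known exactly. Their poses are not given: they have to be found in the camera images.
- plaque: loose plywood plaque of two glued plies (dark below, light above), 110 mm (its x) by 160 mm (its y) by 16 mm thick, about 0.2 kg; too wide to grasp, it lies flat on the grey jig board (top at 12 mm), at the start turned clockwise by about 0.5 to 0.6 rad from square. Origin: centre of its underside; z up.
- plaque_heel (a point): the plaque's corner at (+55, +80) mm in its own frame, half-way up its thickness: the one nearest the jig's corner of pins, which bears on the pins while the opposite corner (-55, -80), near the robot, is pushed.
- jig_seat (a point): on top of the fixed jig board, where the centre of the plaque's underside lies when square. Axes of the jig: x away from the robot, y left, turned by up to 0.2 rad. Three steel pins, 12 mm across, 22 mm above the board, at (61, 55), (61, -74) and (30, 86) mm from here: the first two stop the plaque's far long edge, the third its left short edge.
- jig: the fixed grey jig board, 12 mm thick; its origin lies on the table straight below jig_seat, same axes; the board reaches from -140 to +72 mm in x and from -115 to +145 mm in y.
- jig_corner (a point): on the jig board at (55, 80) mm from jig_seat: where the plaque's heel corner lies when square.
- weight1_c (a point): steel glue weight, may be absent: body a cylinder 44 mm across and 40 mm high, on top a darker round knob 24 mm across and 38 mm high to lift it by; 78 mm high in all, 0.4 to 0.6 kg; stands upright on the table to the robot's left. This point is at its centre, half-way up (39 mm above its underside); z is up its axis.
- weight2_c (a point): steel glue weight, may be absent: body a cylinder 44 mm across and 40 mm high, on top a darker round knob 24 mm across and 38 mm high to lift it by; 78 mm high in all, 0.4 to 0.6 kg; stands upright on the table to the robot's left. This point is at its centre, half-way up (39 mm above its underside); z is up its axis.
- weight3_c (a point): steel glue weight, may be absent: body a cylinder 44 mm across and 40 mm high, on top a darker round knob 24 mm across and 38 mm high to lift it by; 78 mm high in all, 0.4 to 0.6 kg; stands upright on the table to the robot's left. This point is at its centre, half-way up (39 mm above its underside); z is up its axis.
- weight4_c (a point): steel glue weight, may be absent: body a cylinder 44 mm across and 40 mm high, on top a darker round knob 24 mm across and 38 mm high to lift it by; 78 mm high in all, 0.4 to 0.6 kg; stands upright on the table to the robot's left. This point is at its centre, half-way up (39 mm above its underside); z is up its axis.
- jar_c (a point): closed glue jar with a black lid, 52 mm across and 55 mm high, about 0.18 kg; starts upright on the jig board between the plaque and the far pins, in the way of the plaque's turn. This point is at its centre, half-way up; z is up its axis.
- mat_top (a point): centre of the top of the fixed round cork mat on the robot's right, 90 mm across and 2 mm thick.
- spreader_c (a point): glue spreader lying flat, 150 mm long in its x: wooden handle 20 mm wide and 14 mm thick from -75 to +30 mm, white blade 46 mm wide and 5 mm thick from +30 to +75 mm; 50 g. This point is on its centre line at half its length, half-way up the handle (7 mm above its underside); x points to the blade, z up.
- tray: fixed dark wooden tray, open on top, 220 mm (x) by 90 mm (y), 22 mm high, walls and floor 4 mm thick. Origin: centre of its underside.
- plunger (a joint): start plunger of the timer, in m: 0 = up, 0.016 = fully down; a spring resists with 2 N at first and 8 N at the bottom and brings it back up when let go.
- plunger_top (a point): centre of the flat top of the plunger's metal cap, 36 mm across, 68 mm above the table when up; it moves straight down. It stands on the fixed white timer box, 76 mm square and 40 mm high, on the robot's right.
- gourd: bystander: pale green gourd, 68 mm across and 108 mm high, standing beyond the jig. Origin at its underside.
- paintpot: bystander: red paint pot with a black lid, 76 mm across and 75 mm high, standing beyond the jig. Origin at its underside.
Things that resemble listed ones, but are neither listed nor needed, are in the scene too. There is more than one size of the part that bears mat_top; the job needs the largest. What is shaped like the part that bears spreader_c but orange is not meant.

How it is judged (in metres and radians):
On the way, in this order (a step that is already met when the one before it is completed fails the run):
1. the jar stands upright on the cork mat (horizontal distance between jar_c and mat_top below 0.028 m and angle between jar_c's own z axis and vertical below 0.12 rad and height (world z) of jar_c below 0.036 m), for 0.2 s.
2. the plaque lies square against the three pins (angle between the x axis of plaque and the x axis of jig_seat, either way round below 0.05 rad and horizontal distance between plaque and jig_seat below 0.007 m and height (world z) of plaque below 0.016 m and linear speed of plaque below 0.02 m/s), for 0.3 s.
3. every weight present stands on the squared plaque (angle between the x axis of plaque and the x axis of jig_seat, either way round below 0.05 rad and horizontal distance between plaque and jig_seat below 0.007 m and height (world z) of plaque below 0.016 m and x of weight1_c in the frame of plaque between -0.04 and 0.04 m and y of weight1_c in the frame of plaque between -0.065 and 0.065 m and z of weight1_c in the frame of plaque between 0.049 and 0.061 m and angle between each of weight1_c, weight2_c, weight3_c, weight4_c's own z axis and vertical below 0.12 rad and x of weight2_c in the frame of plaque between -0.04 and 0.04 m and y of weight2_c in the frame of plaque between -0.065 and 0.065 m and z of weight2_c in the frame of plaque between 0.049 and 0.061 m and x of weight3_c in the frame of plaque between -0.04 and 0.04 m and y of weight3_c in the frame of plaque between -0.065 and 0.065 m and z of weight3_c in the frame of plaque between 0.049 and 0.061 m and x of weight4_c in the frame of plaque between -0.04 and 0.04 m and y of weight4_c in the frame of plaque between -0.065 and 0.065 m and z of weight4_c in the frame of plaque between 0.049 and 0.061 m), for 0.3 s.
4. the timer's plunger is pushed fully down (value of joint plunger above 0.0145 m), for 0.1 s.
At the end, for the whole second after the job is handed in: Plaque square within 0.05 rad, centre within 7 mm of the seat; every weight present upright on it, overhanging at most 6 mm; plunger fully down after that and up again; jar upright within 28 mm of the mat's centre; spreader in the tray; gourd and red pot within 30 mm of their start (all of step 1 and all of step 3 and x of spreader_c in the frame of tray between -0.06 and 0.06 m and y of spreader_c in the frame of tray between -0.036 and 0.036 m and height (world z) of spreader_c below 0.022 m and value of joint plunger below 0.003 m); the robot touches nothing.
It fails at once if the plaque's heel corner taken far (over 90 mm) from the jig's corner instead of turning in place (horizontal distance between plaque_heel and jig_corner above 0.09 m).
It fails at once if the gourd or the red paint pot disturbed (distance of any of gourd, paintpot from where it was at the start of the episode above 0.03 m).
Of weight1, weight2, weight3, weight4 only 2 to 4 are there at a start; the rules pass over those that are not, and their reading is None.
At some moment in a run one of jar, spreader may be knocked a few centimetres aside while the robot is not near it.
It also fails if it takes over 210 s, if anything falls off the work surface, if the arm or the gripper's body presses on something with over 40 N, if the wrist force passes 120 N, or if a joint passes its speed limit or range.

## Working session

There is one attempt and no reset: what is moved stays moved. The work goes in short steps, Python scripts to look and compute and a tool call to move; the robot and the scene stay as the last step left them, time stands still between calls to the robot, and variables do not carry over. Pictures are saved under pics/ and viewed, and the job is handed in when it is done.

Besides the shell and the picture viewer there is one more tool, called after "Call:" in YAML: its name, and indented under it one key for each argument. carry_out: Moves the arm, as the interface text tells. Shift numbers are shares of 0.4 m and turn numbers shares of pi/2 rad, none past 1 either way. Its arguments: {"type":"object","properties":{"rows":{"type":"array"},"newtons":{"type":"number"}},"required":["rows"]}

```bash
ls; mkdir -p pics
python3 - <<'E'
from bench import r
import cv2
o=r.observe();print(o)
for n in("scene","top"):
    im=r.capture(n);cv2.imwrite(f"pics/{n}0.png",im[:,:,::-1]);
    c=r.calibration(n);print(n,c)
E
```

```text
pics
{'time_s': 0.0, 'joint_pos': array([-1.39458057e+00,  2.59218181e-01,  2.07303409e-02,  1.33371506e+00,
        4.25920219e-06,  1.41820239e+00]), 'qd': array([-0.00058584,  0.0002259 ,  0.00112637, -0.00081254, -0.00028323,
       -0.00141467]), 'tau': array([ 4.26850864e-03, -5.55634224e+01,  3.44535613e+01,  1.34692469e-02,
       -1.53512769e-04,  3.29553302e-05]), 'tcp_pos': array([ 177.55128524, -520.23841393,  230.63969365]), 'eef_rot': array([ 9.86515693e-01,  1.63665186e-01, -6.17679350e-06, -7.03261334e-04]), 'contact_force': array([ 0.24619673, -0.29685539, -0.43384443]), 'torque': array([ 0.04653523, -0.0096434 ,  0.00278788]), 'opening': 85.72286311589382}
scene {'fx': 389.2630893537188, 'fy': 389.2630893537188, 'cx': 278.7475196080353, 'cy': 210.04747310821554, 'k1': 0.007200083551403445, 'world_to_cam': array([[-4.49375923e-01,  8.93086110e-01,  2.14121538e-02,
         1.77066007e+02],
       [ 5.80968642e-01,  3.10366962e-01, -7.52427927e-01,
        -3.03744485e+02],
       [-6.78628555e-01, -3.25683205e-01, -6.58326465e-01,
         1.51502231e+03],
       [ 0.00000000e+00,  0.00000000e+00,  0.00000000e+00,
         1.00000000e+00]])}
top {'fx': 414.6365239417665, 'fy': 414.6365239417665, 'cx': 273.2313507100858, 'cy': 202.26048042034628, 'k1': 0.032473290390364146, 'world_to_cam': array([[ 2.37029586e-03, -9.99822739e-01, -1.86781479e-02,
         7.11651969e+01],
       [-9.94963807e-01, -4.86265650e-04, -1.00233661e-01,
         5.77861153e+02],
       [ 1.00206811e-01,  1.88216645e-02, -9.94788591e-01,
         1.16365254e+03],
       [ 0.00000000e+00,  0.00000000e+00,  0.00000000e+00,
         1.00000000e+00]])}
```

```bash
cat > h.py <<'E'
from bench import r
import numpy as np, cv2
from scipy.spatial.transform import Rotation as R
def snap(n,name,crop=None,k=1):
    im=r.capture(n)[:,:,::-1].copy(); cv2.imwrite(f"pics/{name}_full.png",im)
    if crop:
        x0,y0,x1,y1=crop; im=cv2.resize(im[y0:y1,x0:x1],None,fx=k,fy=k,interpolation=cv2.INTER_CUBIC)
    cv2.imwrite(f"pics/{name}.png",im); return im
def w(n,u,v,z):
    c=r.calibration(n);d=np.array([(u-c['cx'])/c['fx'],(v-c['cy'])/c['fy']])
    s=d.copy()
    for _ in range(20): s=d/(1+c['k1']*(s@s))
    T=np.array(c['world_to_cam']);Rm=T[:3,:3];o=-Rm.T@T[:3,3];ray=Rm.T@np.array([s[0],s[1],1])
    return o+ray*(z-o[2])/ray[2]
def px(n,p):
    c=r.calibration(n);T=np.array(c['world_to_cam']);q=T[:3,:3]@np.array(p,float)+T[:3,3]
    s=q[:2]/q[2];s=s*(1+c['k1']*(s@s));return np.array([c['cx']+c['fx']*s[0],c['cy']+c['fy']*s[1]])
def st():
    o=r.observe();print('t',round(o['time_s'],2),'tcp',o['tcp_pos'].round(1),'F',o['contact_force'].round(1),'open',round(o['opening'],1),'j',o['joint_pos'].round(3))
    return o
def go(p,yaw=None):
    """shift (share) in tool axes to reach p; yaw = desired world direction angle of tool y (mod pi)"""
    o=st();Rm=R.from_quat(o['eef_rot']);d=Rm.inv().apply(np.array(p,float)-o['tcp_pos'])/400
    ty=Rm.apply([0,1,0]);cur=np.arctan2(ty[1],ty[0])
    print('tool y yaw',cur.round(3),'tilt',np.round(Rm.apply([0,0,1]),4),'shift',d.round(4))
    if yaw is not None:
        for k in(-1,0,1,2):
            dy=(yaw-cur)+k*np.pi
            if abs(dy)<np.pi: print(' turn z share',(-dy/(np.pi/2)).round(3),'j6 ->?',o['joint_pos'][5].round(2))
E
python3 - <<'E'
import cv2
for n in("scene","top"):
    im=cv2.imread(f"pics/{n}0.png");cv2.imwrite(f"pics/{n}0b.png",cv2.resize(im,(800,600),interpolation=cv2.INTER_CUBIC))
E
```

```text
(no output)
```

View pics/top0b.png

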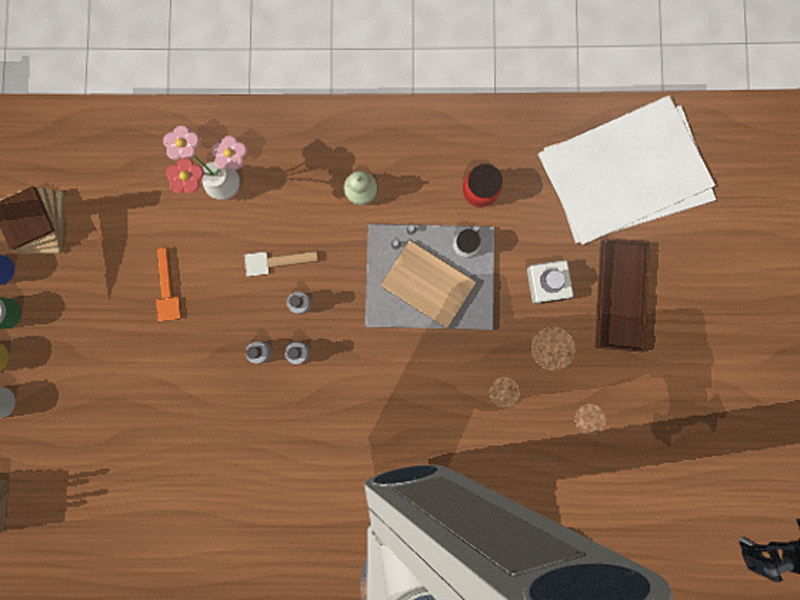

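View pics/scene0b.png

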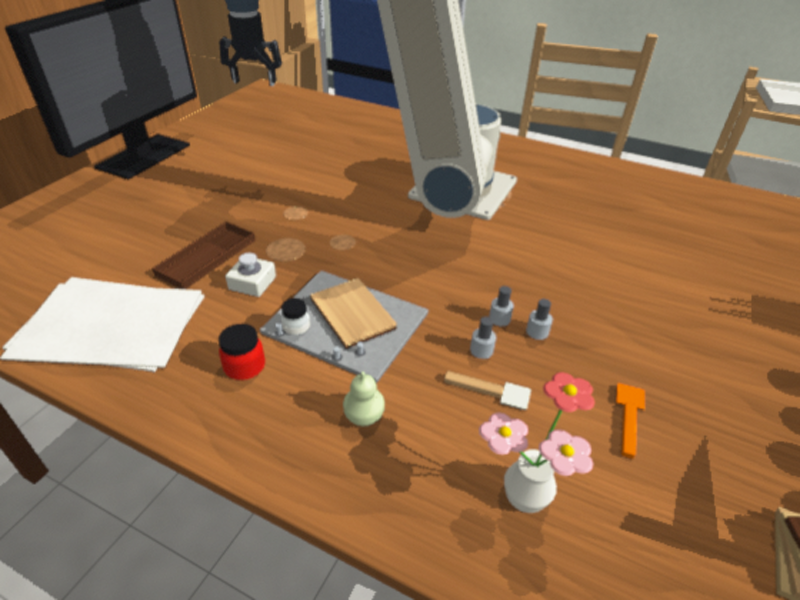

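The top view shows the jig with plaque and jar near (465,240), three weights at about (298,300), (257,352) and (296,352), and the white spreader at (280,262); the orange one at (168,285) is the decoy. There are three mats at (553,348), (504,391) and (590,418), and the first is the largest, so it's the one to use. The timer is at (550,281) and the tray at (626,295). I'll enlarge each area to confirm.

Run:
```python
import cv2
im=cv2.imread("pics/top0.png")
for nm,(x0,y0,x1,y1) in dict(a=(250,145,360,235),b=(160,165,260,265),c=(330,155,470,305)).items():
    k=600/(y1-y0) if (x1-x0)/(y1-y0)<1.333 else 800/(x1-x0)
    k=int(k);print(nm,k);cv2.imwrite(f"pics/c_{nm}.png",cv2.resize(im[y0:y1,x0:x1],None,fx=k,fy=k,interpolation=cv2.INTER_CUBIC))
im=cv2.imread("pics/scene0.png")
cv2.imwrite("pics/c_s.png",cv2.resize(im[180:270,180:310],None,fx=6,fy=6,interpolation=cv2.INTER_CUBIC))
```

```text
a 6
b 6
c 4
```

View pics/c_a.png

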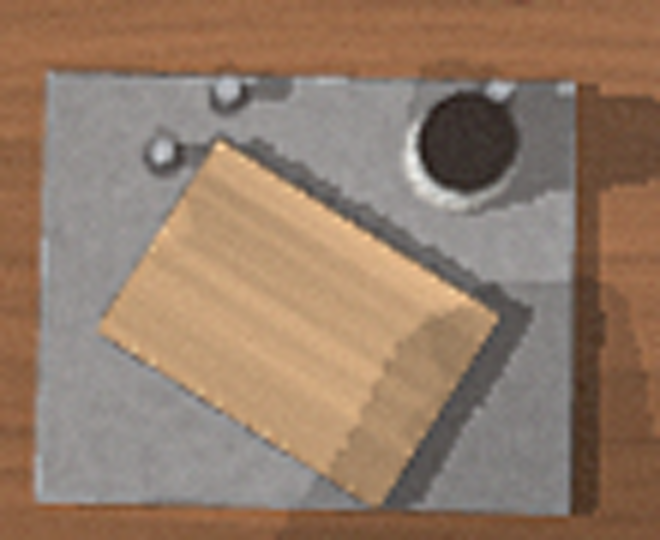

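View pics/c_b.png

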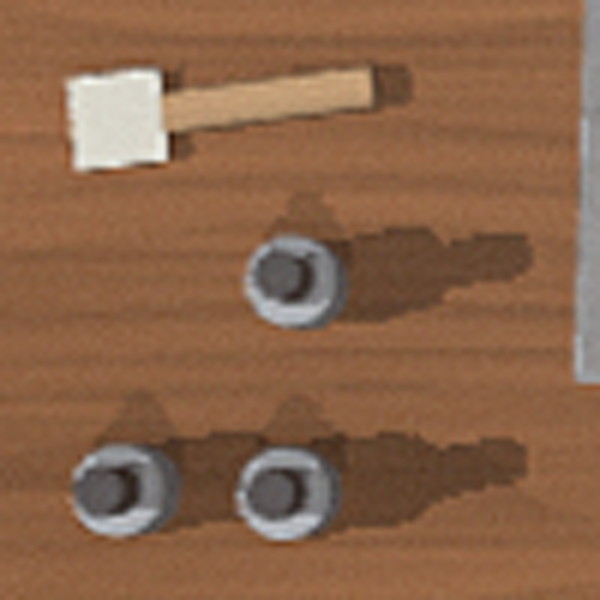

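View pics/c_c.png

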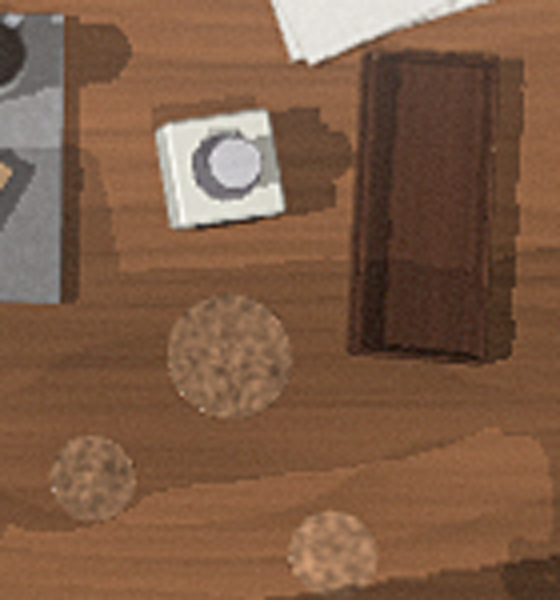

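View pics/c_s.png

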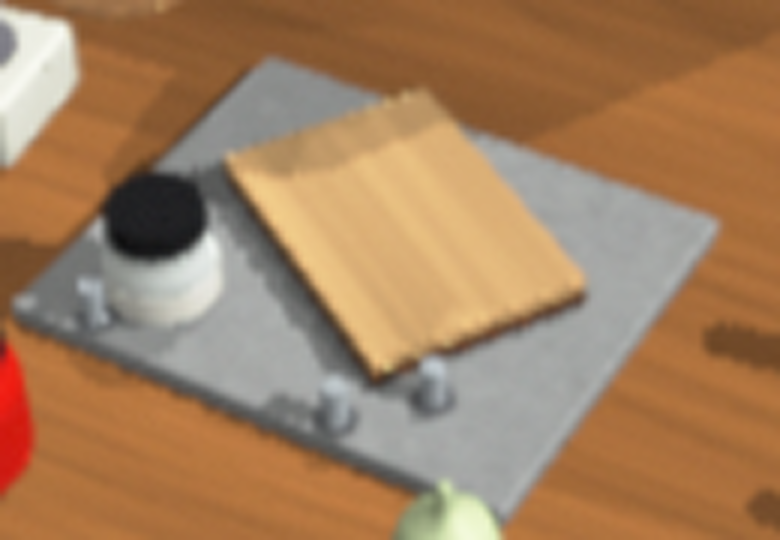

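```bash
cat > m0.py <<'E'
from h import *
def f(off,k,X,Y,z): return w("top",off[0]+(X+.5)/k-.5,off[1]+(Y+.5)/k-.5,z)[:2]
A=(250,145);B=(160,165);C=(330,155)
b=np.array([f(A,6,*p,12) for p in [(48,72),(575,82),(38,500),(571,513)]])
print('board',b.round(1),'w',np.linalg.norm(b[0]-b[1]),'h',np.linalg.norm(b[0]-b[2]))
# board local corners: TL(72,145) TR(72,-115) BL(-140,145) BR(-140,-115)
L=np.array([(72,145),(72,-115),(-140,145),(-140,-115)],float)
def fit(L,W):
    lc=L.mean(0);wc=W.mean(0);l=L-lc;q=W-wc
    th=np.arctan2((l[:,0]*q[:,1]-l[:,1]*q[:,0]).sum(),(l*q).sum());c,s=np.cos(th),np.sin(th);M=np.array([[c,-s],[s,c]])
    t=wc-M@lc;return th,M,t,(W-(L@M.T+t))
th,M,t,res=fit(L,b);print('jig th',th,'seat',t,'res',res.round(1))
pins=np.array([(61,55),(61,-74),(30,86)])@M.T+t
for p in pins: print('pin',p.round(1),px("top",[*p,34]).round(1), ((px("top",[*p,34])-A+.5)*6).round(0))
q=np.array([f(A,6,*p,28) for p in [(220,140),(498,317),(378,505),(100,328)]])
tp,Mp,pp,res=fit(np.array([(55,80),(55,-80),(-55,-80),(-55,80)],float),q);print('plaque',tp,pp,res.round(1),'rel',tp-th,'corners',q.round(1))
print('heel to corner',np.linalg.norm(Mp@[55,80]+pp-(M@[55,80]+t)))
print('jar',f(A,6,468,142,67))
for X,Y in[(285,277),(110,490),(274,491)]:print('weight knob',f(B,6,X,Y,78))
for X,Y in[(296,281),(125,490),(288,493)]:print('  body',f(B,6,X,Y,38))
for X,Y,z in[(373,88,14),(165,112,14),(66,78,5),(160,70,5),(168,160,5),(76,172,5)]:print('spr',f(B,6,X,Y,z))
print('mat',f(C,4,230,356,2),np.linalg.norm(f(C,4,169,356,2)-f(C,4,291,356,2)))
print('plunger',f(C,4,236,164,68))
tr=np.array([f(C,4,*p,22) for p in[(366,52),(497,57),(347,353),(488,361)]]);print('tray',tr.round(1),tr.mean(0))
E
python3 m0.py
```

```text
board [[ 715.2  118.9]
 [ 709.6 -139.5]
 [ 504.6  122.5]
 [ 498.9 -134.5]] w 258.4936995791021 h 210.5709306208844
jig th -0.021285865457176686 seat [640.74223765 -23.8983443 ] res [[-0.7 -0.6]
 [-0.6  0.9]
 [ 0.8 -1.6]
 [ 0.5  1.4]]
pin [702.9  29.8] [287.9 159.1] [230.  88.]
pin [700.2 -99.2] [332.6 160. ] [499.  93.]
pin [672.6  61.4] [276.9 169.5] [165. 150.]
plaque -0.5700334284120704 [589.69004628  -3.16168888] [[-1.  -0.1]
 [-0.8  1.5]
 [ 1.7  0.2]
 [ 0.1 -1.7]] rel -0.5487475629548937 corners [[678.2  34.4]
 [592.  -98.7]
 [501.9 -40.6]
 [586.7  92.2]]
heel to corner 27.386584709985847
jar [669.84677758 -80.79293554]
weight knob [549.24403636 253.70586035]
weight knob [451.71944716 331.79595569]
weight knob [451.35085932 256.86518141]
  body [550.53542289 255.59446488]
  body [451.499242   334.61722463]
  body [450.18210257 257.50964556]
spr [647.20544576 223.71196916]
spr [635.33045419 325.47230842]
spr [653.5940342  376.86423083]
spr [657.60018547 330.48187689]
spr [612.80372958 325.51528973]
spr [606.83678193 370.69489658]
mat [ 460.42660316 -257.3495732 ] 87.3889700260401
plunger [ 592.51882559 -248.18587279]
tray [[ 679.3 -355. ]
 [ 675.4 -447.7]
 [ 462.9 -334.5]
 [ 457.7 -432.5]] [ 568.81505616 -392.4405069 ]
```

Run:
```python
from h import *
print('pot',w("top",485*.7,178*.7,75))
go([669.8,-80.8,200],1.0)
```

```text
pot [ 792.40676745 -114.41413212   75.        ]
t 0.1 tcp [ 177.6 -520.3  230.7] F [-0.2  0.3  0.1] open 85.6 j [-1.395  0.259  0.021  1.334  0.     1.418]
tool y yaw -1.242 tilt [-2.0e-04  1.2e-03 -1.0e+00] shift [ 1.5194 -0.6423  0.0779]
 turn z share 0.573 j6 ->? 1.42
 turn z share -1.427 j6 ->? 1.42
```

Call:
carry_out:
  rows:
    - [100,0.76,-0.32,0,0,0,-0.5]
    - [100,0.76,-0.32,0,0,0,-0.5]
    - [100,0.76,-0.32,0,0,0,-0.5]
    - [100,0.76,-0.32,0,0,0,-0.5]
    - [100,0.76,-0.32,0,0,0,-0.5]
  newtons: 40

```text
time_s: 0.6
tcp_pos: [365.4, -352.7, 231.1]
eef_rot: [0.857, 0.516, -0.0, -0.0]
contact_force: [-0.7, -0.8, -0.6]
opening: 85.3
```

```bash
python3 -c "
from h import *
go([669.8,-80.8,200],1.0)"
```

```text
t 0.6 tcp [ 365.4 -352.7  231.1] F [-0.7 -0.8 -0.6] open 85.3 j [-0.933  0.187 -0.074  1.31   0.     1.124]
tool y yaw -0.486 tilt [-1.e-04  2.e-04 -1.e+00] shift [0.9566 0.3552 0.0778]
 turn z share 1.054 j6 ->? 1.12
 turn z share -0.946 j6 ->? 1.12
```

Call:
carry_out:
  rows:
    - [100,0.956,0.355,0,0,0,-0.946]
    - [100,0.956,0.355,0,0,0,-0.946]
    - [100,0.956,0.355,0,0,0,-0.946]
    - [100,0.956,0.355,0,0,0,-0.946]
    - [100,0.956,0.355,0,0,0,-0.946]

```text
time_s: 1.1
tcp_pos: [552.9, -187.1, 231.1]
eef_rot: [0.608, 0.794, -0.0, -0.0]
contact_force: [0.2, -2.0, 0.2]
opening: 85.4
```

```bash
python3 -c "
from h import *
go([669.8,-80.8,200],1.0)"
```

```text
t 1.1 tcp [ 552.9 -187.1  231.1] F [ 0.2 -2.   0.2] open 85.4 j [-0.47   0.317  0.104  1.358 -0.     0.837]
tool y yaw 0.264 tilt [-4.e-04  1.e-04 -1.e+00] shift [0.1801 0.3514 0.0776]
 turn z share 1.532 j6 ->? 0.84
 turn z share -0.468 j6 ->? 0.84
```

Call:
carry_out:
  rows:
    - [100,0.18,0.351,0.08,0,0,-0.468]
    - [100,0.18,0.351,0.08,0,0,-0.468]
    - [100,0.18,0.351,0.08,0,0,-0.468]
    - [100,0.18,0.351,0.08,0,0,-0.468]
    - [100,0.18,0.351,0.08,0,0,-0.468]

```text
time_s: 1.6
tcp_pos: [670.1, -81.1, 197.0]
eef_rot: [0.28, 0.96, 0.0, -0.001]
contact_force: [-0.6, -0.4, -0.2]
opening: 84.9
```

Call:
carry_out:
  rows:
    - [100,0,0,0,0,0,-0.09]
    - [100,0,0,0,0,0,0]

```text
time_s: 1.8
tcp_pos: [669.1, -83.0, 198.4]
eef_rot: [0.279, 0.96, -0.0, -0.001]
contact_force: [1.1, 0.7, -0.1]
opening: 85.5
```

```bash
python3 -c "
from h import *
go([669.8,-80.8,36],1.0)
snap('top','p1',(250,120,390,225),5)
snap('scene','p1s',(150,120,320,270),4)"
```

```text
t 1.8 tcp [669.1 -83.  198.4] F [ 1.1  0.7 -0.1] open 85.5 j [-0.248  0.486  0.289  1.374 -0.     0.317]
tool y yaw 1.006 tilt [-1.3e-03  3.0e-04 -1.0e+00] shift [0.001  0.0058 0.4061]
 turn z share 0.004 j6 ->? 0.32
 turn z share -1.996 j6 ->? 0.32
```

View pics/p1s.png

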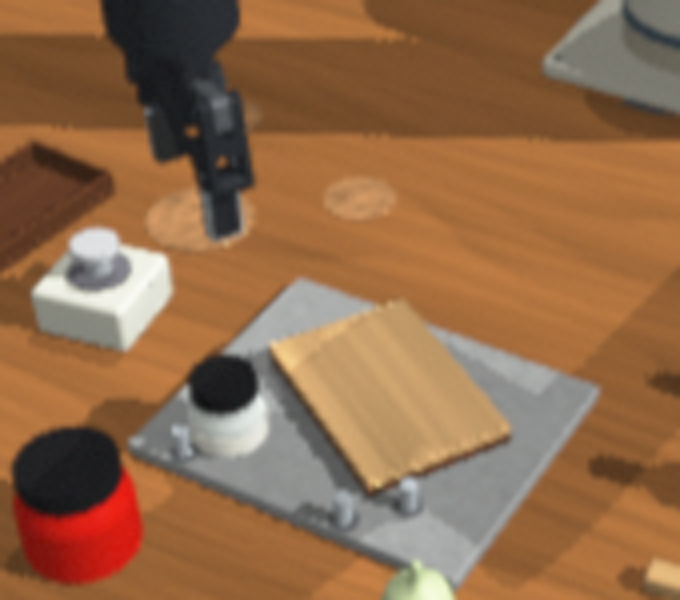

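Call:
carry_out:
  rows:
    - [100,0,0.005,0.42,0,0,0]
    - [100,0,0.005,0.42,0,0,0]
    - [100,0,0.005,0.42,0,0,0]
    - [100,0,0.005,0.43,0,0,0]
    - [100,0,0.005,0.43,0,0,0]

```text
time_s: 2.4
tcp_pos: [667.8, -81.3, 23.2]
eef_rot: [0.284, 0.959, -0.0, -0.004]
contact_force: [-0.0, 0.2, 0.4]
opening: 85.4
```

```bash
python3 -c "
from h import *
go([669.8,-80.8,26],1.0)
snap('top','p2',(250,120,390,225),5)
snap('scene','p2s',(150,120,320,270),4)"
```

```text
t 2.4 tcp [667.8 -81.3  23.2] F [-0.   0.2  0.4] open 85.4 j [-0.246  0.584 -0.002  0.992  0.     0.33 ]
tool y yaw 0.995 tilt [-0.007   0.0018 -1.    ] shift [-0.0035  0.0037 -0.0071]
 turn z share 1.997 j6 ->? 0.33
 turn z share -0.003 j6 ->? 0.33
```

View pics/p2s.png

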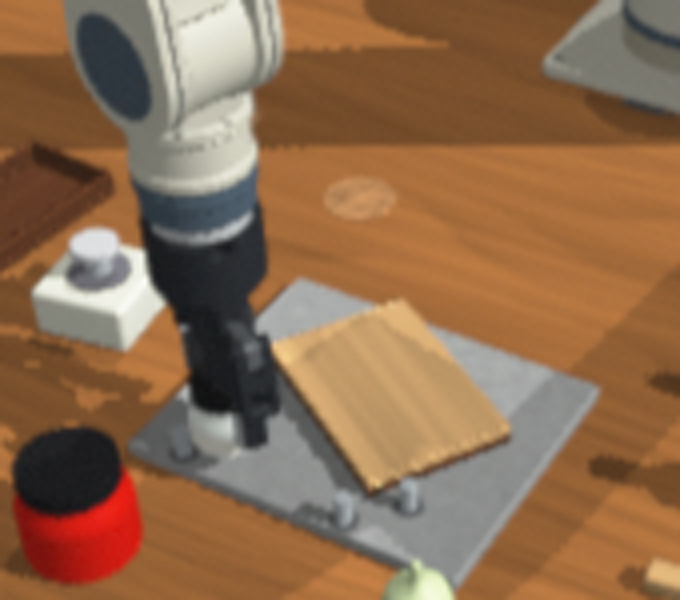

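The open fingers straddle the jar at about (225,430) in the crop, clear of pin and plaque. Closing now.

Call:
carry_out:
  rows:
    - [0,0,0,0,0,0,0]
    - [0,0,0,0,0,0,0]
    - [0,0,0,0,0,0,0]
    - [0,0,0,0,0,0,0]
    - [0,0,0,0,0,0,0]
  newtons: 40

```text
time_s: 3.0
tcp_pos: [671.1, -82.1, 29.5]
eef_rot: [0.285, 0.959, -0.0, 0.002]
contact_force: [-0.5, 0.2, 7.4]
opening: 48.9
```

Call:
carry_out:
  rows:
    - [0,0,0,0,0,0,0]
    - [0,0,0,-0.12,0,0,0]
    - [0,0,0,-0.25,0,0,0]
    - [0,0,0,-0.3,0,0,0]
    - [0,0,0,-0.3,0,0,0]

```text
time_s: 3.5
tcp_pos: [672.0, -82.1, 152.5]
eef_rot: [0.285, 0.959, 0.0, 0.004]
contact_force: [0.3, 0.1, -2.2]
opening: 49.1
```

```bash
python3 -c "
from h import *
go([460.4,-257.3,142],1.0)
snap('scene','p3s',(150,120,320,270),4)"
```

```text
t 3.5 tcp [672.  -82.1 152.5] F [ 0.3  0.1 -2.2] open 49.1 j [-0.245  0.499  0.193  1.257 -0.     0.332]
tool y yaw 0.993 tilt [ 0.0078 -0.002  -1.    ] shift [ 0.2043 -0.6557  0.023 ]
 turn z share 1.996 j6 ->? 0.33
 turn z share -0.004 j6 ->? 0.33
```

View pics/p3s.png

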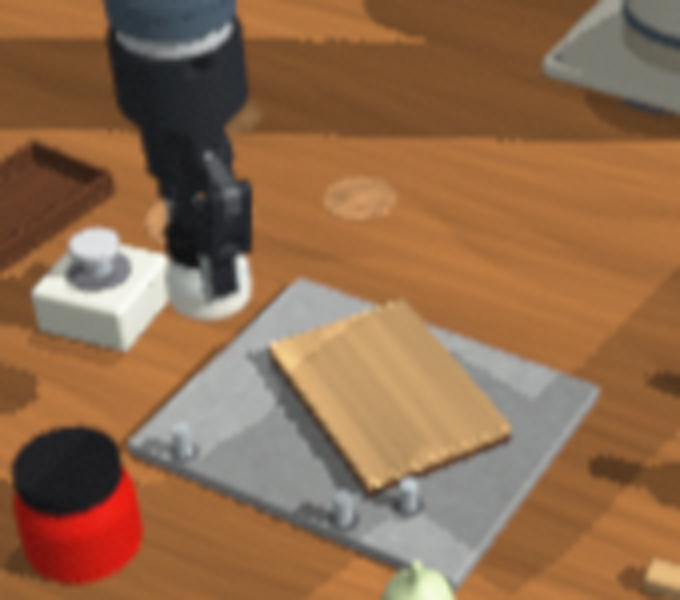

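Call:
carry_out:
  rows:
    - [0,0.204,-0.656,0,0,0,0]
    - [0,0.204,-0.656,0,0,0,0]
    - [0,0.204,-0.656,0,0,0,0]
    - [0,0.204,-0.656,0,0,0,0]
    - [0,0.204,-0.656,0,0,0,0]

```text
time_s: 4.05
tcp_pos: [475.3, -241.5, 145.8]
eef_rot: [0.285, 0.959, 0.0, -0.001]
contact_force: [0.1, -1.4, -0.8]
opening: 49.1
```

```bash
python3 -c "
from h import *
go([460.4,-257.3,40],1.0)"
```

```text
t 4.05 tcp [ 475.3 -241.5  145.8] F [ 0.1 -1.4 -0.8] open 49.1 j [-0.628  0.271 -0.183  1.118 -0.    -0.05 ]
tool y yaw 0.994 tilt [-0.0019  0.0013 -1.    ] shift [ 0.0091 -0.0534  0.2645]
 turn z share 1.996 j6 ->? -0.05
 turn z share -0.004 j6 ->? -0.05
```

Call:
carry_out:
  rows:
    - [0,0.009,-0.053,0.2,0,0,0]
    - [0,0.009,-0.053,0.2,0,0,0]
    - [0,0.009,-0.053,0.25,0,0,0]
    - [0,0.009,-0.053,0.25,0,0,0]
    - [0,0.009,-0.053,0.25,0,0,0]

```text
time_s: 4.55
tcp_pos: [462.7, -256.7, 46.9]
eef_rot: [0.285, 0.959, 0.0, -0.001]
contact_force: [-0.2, -0.1, -1.3]
opening: 49.0
```

```bash
python3 -c "
from h import *
go([460.4,-257.3,17],1.0)"
```

```text
t 4.55 tcp [ 462.7 -256.7   46.9] F [-0.2 -0.1 -1.3] open 49.0 j [-0.665  0.348 -0.351  0.874  0.    -0.087]
tool y yaw 0.993 tilt [-0.0014  0.0011 -1.    ] shift [ 0.0039 -0.0045  0.0747]
 turn z share 1.996 j6 ->? -0.09
 turn z share -0.004 j6 ->? -0.09
```

Call:
carry_out:
  rows:
    - [0,0.004,-0.0045,0.03,0,0,0]
    - [0,0.004,-0.0045,0.055,0,0,0]
    - [0,0.004,-0.0045,0.065,0,0,0]
    - [0,0.004,-0.0045,0.07,0,0,0]
    - [0,0.004,-0.0045,0.07,0,0,0]

```text
time_s: 5.05
tcp_pos: [461.0, -257.6, 19.7]
eef_rot: [0.285, 0.959, -0.0, 0.0]
contact_force: [-0.2, -0.1, -2.1]
opening: 49.0
```

```bash
python3 -c "
from h import *
go([460.4,-257.3,17],1.0)
snap('scene','p4s',(150,100,290,220),4)"
```

```text
t 5.05 tcp [ 461.  -257.6   19.7] F [-0.2 -0.1 -2.1] open 49.0 j [-0.668  0.375 -0.392  0.803  0.    -0.091]
tool y yaw 0.993 tilt [ 4.e-04 -2.e-04 -1.e+00] shift [ 0.0017 -0.0003  0.0067]
 turn z share 1.996 j6 ->? -0.09
 turn z share -0.004 j6 ->? -0.09
```

View pics/p4s.png

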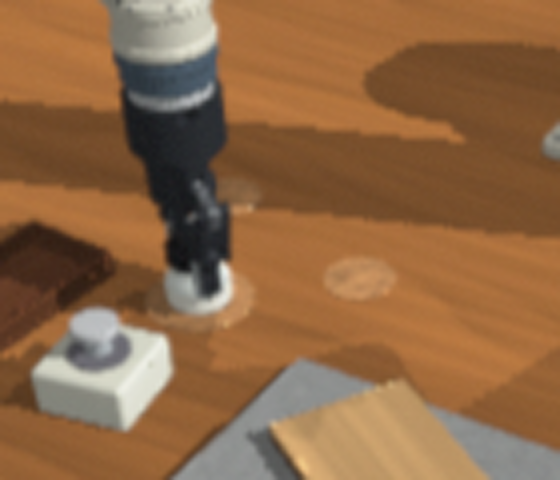

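Call:
carry_out:
  rows:
    - [0,0,0,0.004,0,0,0]
    - [0,0,0,0.007,0,0,0]
    - [0,0,0,0.007,0,0,0]

```text
time_s: 5.4
tcp_pos: [461.2, -257.8, 19.3]
eef_rot: [0.285, 0.959, -0.001, 0.001]
contact_force: [-8.8, 6.4, 30.7]
opening: 49.0
```

Call:
carry_out:
  rows:
    - [0,0,0,0.003,0,0,0]
    - [0,0,0,0.003,0,0,0]

```text
time_s: 5.6
tcp_pos: [461.3, -257.9, 19.1]
eef_rot: [0.285, 0.959, -0.001, 0.002]
contact_force: [-11.5, 8.7, 42.0]
opening: 48.7
```

Call:
carry_out:
  rows:
    - [0,0,0,0.003,0,0,0]
    - [0,0,0,0.003,0,0,0]

```text
time_s: 5.8
tcp_pos: [461.8, -258.2, 18.5]
eef_rot: [0.285, 0.959, -0.001, 0.003]
contact_force: [-10.8, 8.5, 47.2]
opening: 48.8
```

Call:
carry_out:
  rows:
    - [0,0,0,-0.011,0,0,0]
    - [0,0,0,-0.011,0,0,0]
    - [30,0,0,-0.011,0,0,0]
    - [100,0,0,-0.011,0,0,0]
    - [100,0,0,-0.011,0,0,0]

```text
time_s: 6.3
tcp_pos: [460.7, -257.6, 18.1]
eef_rot: [0.285, 0.959, 0.0, -0.0]
contact_force: [0.4, -0.5, 0.1]
opening: 76.2
```

Call:
carry_out:
  rows:
    - [100,0,0,-0.011,0,0,0]
    - [100,0,0,-0.05,0,0,0]
    - [100,0,0,-0.15,0,0,0]
    - [100,0,0,-0.26,0,0,0]
    - [100,0,0,-0.3,0,0,0]

```text
time_s: 6.8
tcp_pos: [461.9, -258.5, 142.6]
eef_rot: [0.285, 0.959, -0.001, 0.002]
contact_force: [0.9, -0.1, -0.5]
opening: 85.2
```

```bash
python3 -c "
from h import *
st()
snap('scene','p5s',(150,100,290,220),4)"
```

```text
t 6.8 tcp [ 461.9 -258.5  142.6] F [ 0.9 -0.1 -0.5] open 85.2 j [-0.669  0.262 -0.205  1.099 -0.    -0.091]
```

View pics/p5s.png

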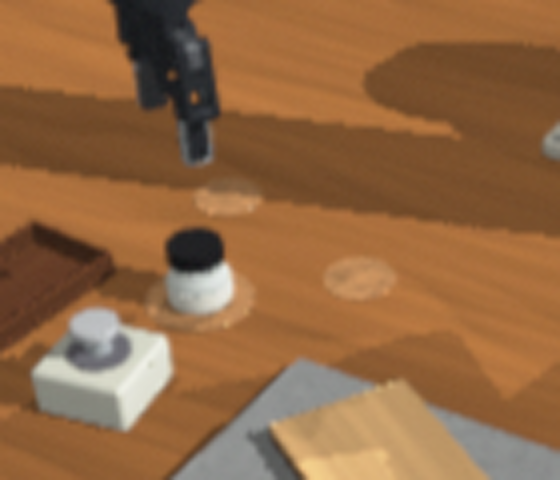

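Jar stands upright at the centre of the large mat. Next the plaque: shut the fingers and go behind its free corner.

```bash
python3 -c "
from h import *
go([479,-26,142],1.0)"
```

```text
t 6.85 tcp [ 462.3 -258.8  143.6] F [ 0.6 -1.   1.7] open 85.4 j [-0.669  0.262 -0.203  1.099  0.    -0.091]
tool y yaw 0.993 tilt [ 0.0053 -0.0042 -1.    ] shift [0.2829 0.5103 0.0018]
 turn z share 1.996 j6 ->? -0.09
 turn z share -0.004 j6 ->? -0.09
```

Call:
carry_out:
  rows:
    - [0,0.283,0.51,0,0,0,0]
    - [0,0.283,0.51,0,0,0,0]
    - [0,0.283,0.51,0,0,0,0]
    - [0,0.283,0.51,0.0,0,0,0]
    - [0,0.283,0.51,0.1,0,0,0]

```text
time_s: 7.35
tcp_pos: [479.6, -24.0, 103.0]
eef_rot: [0.284, 0.959, 0.0, 0.004]
contact_force: [1.1, -0.4, -0.5]
opening: 12.5
```

Call:
carry_out:
  rows:
    - [0,0,0,0.1,0,0,0]
    - [0,0,0,0.1,0,0,0]
    - [0,0,0,0.1,0,0,0]

```text
time_s: 7.65
tcp_pos: [477.0, -26.3, 60.3]
eef_rot: [0.285, 0.959, -0.0, -0.001]
contact_force: [0.2, -0.4, 0.7]
opening: 0.1
```

```bash
python3 -c "
from h import *
go([479,-26,19],1.0)"
```

```text
t 7.65 tcp [477.  -26.3  60.3] F [ 0.2 -0.4  0.7] open 0.1 j [-0.231  0.257 -0.449  0.866 -0.     0.347]
tool y yaw 0.993 tilt [-1.7e-03  2.0e-04 -1.0e+00] shift [-0.0038  0.0035  0.1032]
 turn z share 1.996 j6 ->? 0.35
 turn z share -0.004 j6 ->? 0.35
```

Call:
carry_out:
  rows:
    - [0,0,0,0.07,0,0,0]
    - [0,0,0,0.1,0,0,0]
    - [0,0,0,0.104,0,0,0]
    - [0,0,0,0.104,0,0,0]

```text
time_s: 8.05
tcp_pos: [478.2, -27.1, 19.9]
eef_rot: [0.285, 0.958, 0.0, 0.001]
contact_force: [-0.2, 0.4, -0.6]
opening: 0.0
```

```bash
python3 -c "
from h import *
go([479,-26,19],1.0)
snap('scene','p6s',(170,150,320,262),5)
snap('top','p6t',(240,140,370,237),6)"
```

```text
t 8.05 tcp [478.2 -27.1  19.9] F [-0.2  0.4 -0.6] open 0.0 j [-0.232  0.305 -0.507  0.757 -0.     0.347]
tool y yaw 0.992 tilt [ 1.7e-03 -4.0e-04 -1.0e+00] shift [-0.0001  0.0034  0.0021]
 turn z share 1.995 j6 ->? 0.35
 turn z share -0.005 j6 ->? 0.35
```

View pics/p6s.png

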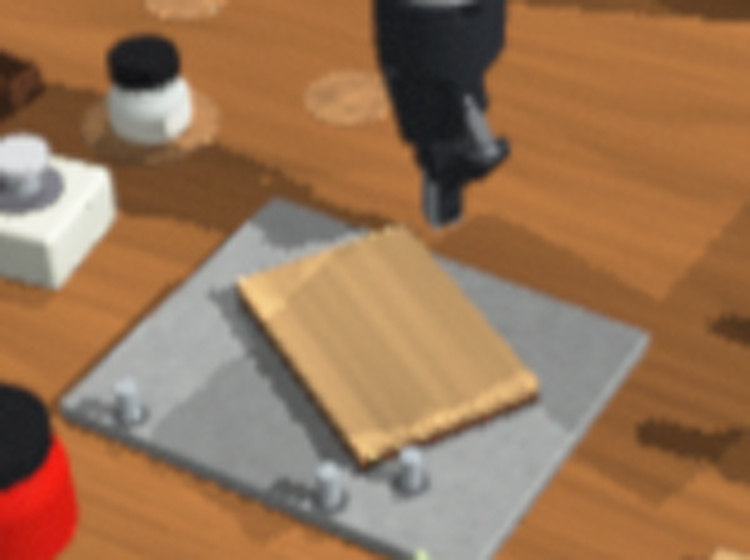

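View pics/p6t.png

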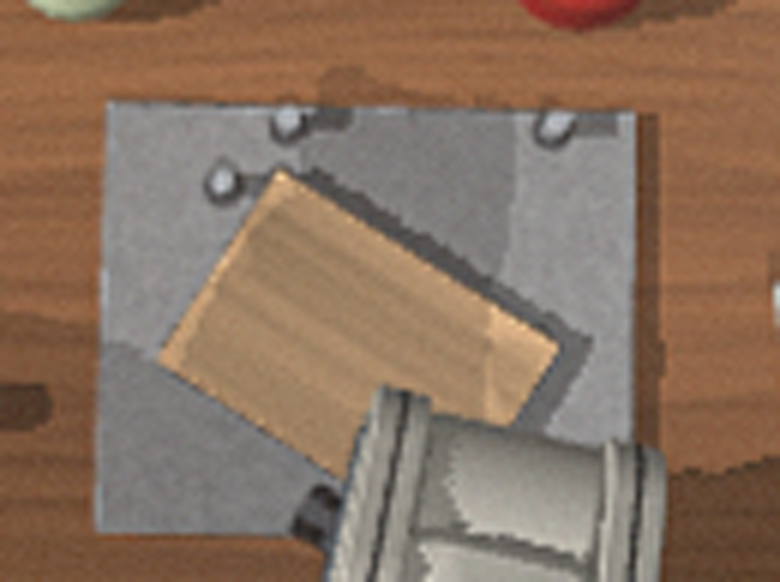

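Call:
carry_out:
  rows:
    - [0,-0.03,0,0,0,0,0]
    - [0,-0.055,0,0,0,0,-0.03]
    - [0,-0.08,0,0,0,0,-0.08]
    - [0,-0.105,0,0,0,0,-0.13]
    - [0,-0.105,0,0,0,0,-0.13]

```text
time_s: 8.65
tcp_pos: [514.3, -50.3, 19.0]
eef_rot: [0.185, 0.983, -0.0, 0.001]
contact_force: [-0.5, 0.4, -0.9]
opening: 0.1
```

```bash
python3 -c "
from h import *
go([479,-26,19],1.0)
snap('scene','p7s',(170,150,320,262),5)
snap('top','p7t',(240,140,370,237),6)"
```

```text
t 8.65 tcp [514.3 -50.3  19. ] F [-0.5  0.4 -0.9] open 0.1 j [-0.26   0.359 -0.422  0.788 -0.     0.113]
tool y yaw 1.198 tilt [ 1.9e-03 -6.0e-04 -1.0e+00] shift [ 0.1044  0.0244 -0.0002]
 turn z share 0.126 j6 ->? 0.11
 turn z share -1.874 j6 ->? 0.11
```

View pics/p7s.png

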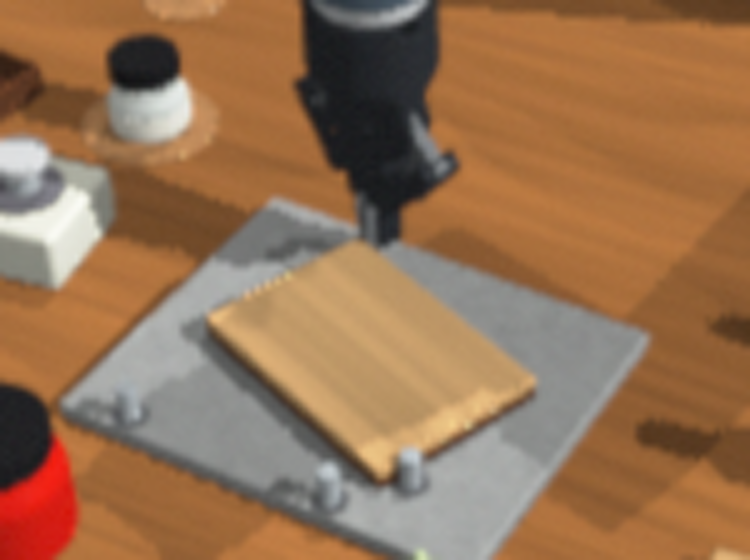

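View pics/p7t.png

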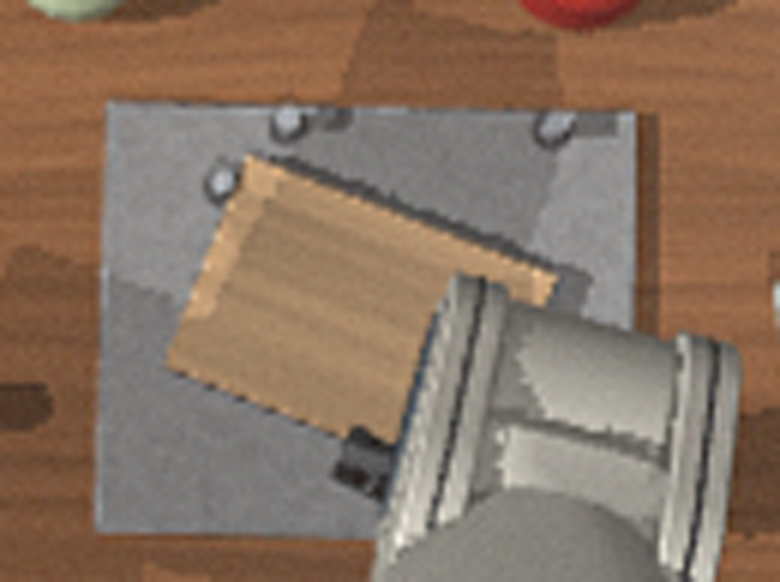

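Call:
carry_out:
  rows:
    - [0,-0.02,0,0,0,0,-0.04]
    - [0,-0.04,0,0,0,0,-0.08]
    - [0,-0.06,0,0,0,0,-0.11]
    - [0,-0.08,0,0,0,0,-0.14]
    - [0,-0.08,0,0,0,0,-0.14]

```text
time_s: 9.25
tcp_pos: [542.7, -61.0, 18.6]
eef_rot: [0.077, 0.997, -0.0, 0.0]
contact_force: [-1.4, 0.7, 0.0]
opening: 0.0
```

```bash
python3 -c "
from h import *
go([479,-26,19],1.0)
snap('scene','p8s',(170,150,320,262),5)
snap('top','p8t',(240,140,370,237),6)"
```

```text
t 9.25 tcp [542.7 -61.   18.6] F [-1.4  0.7  0. ] open 0.0 j [-0.266  0.401 -0.351  0.818 -0.    -0.111]
tool y yaw 1.416 tilt [ 5.e-04 -2.e-04 -1.e+00] shift [ 0.1709  0.0619 -0.0011]
 turn z share 0.265 j6 ->? -0.11
 turn z share -1.735 j6 ->? -0.11
```

View pics/p8s.png

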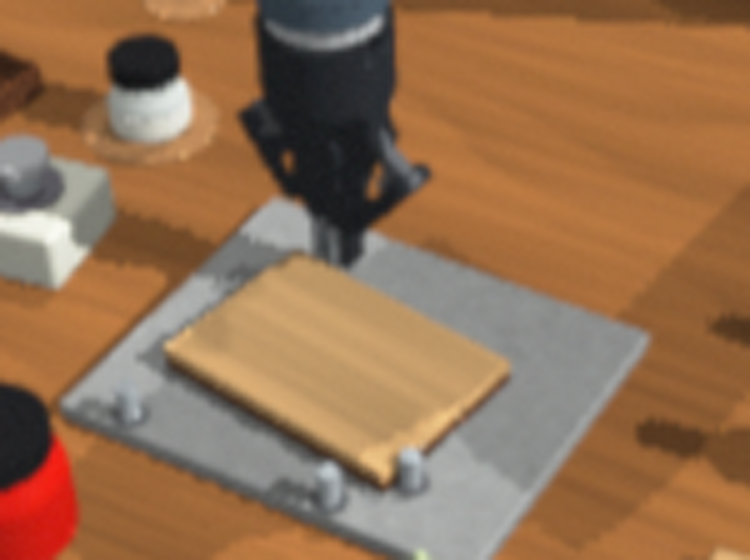

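View pics/p8t.png

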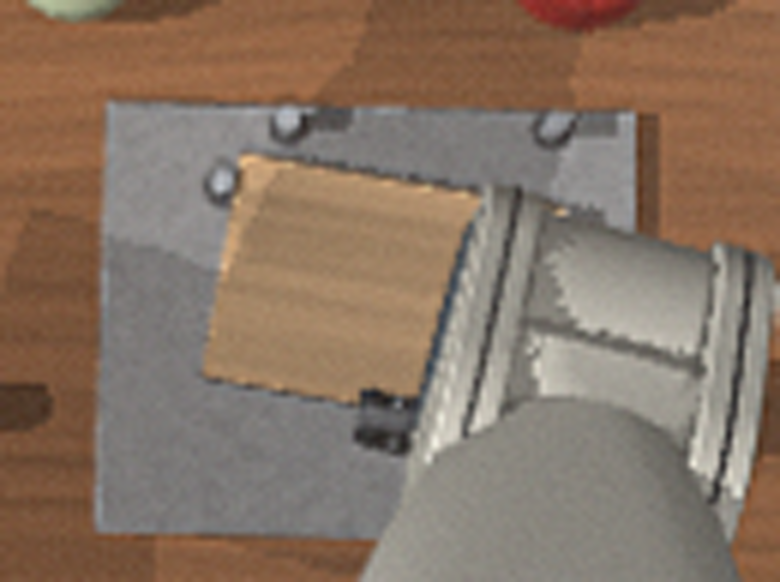

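Call:
carry_out:
  rows:
    - [0,-0.02,0,0,0,0,-0.03]
    - [0,-0.04,0,0,0,0,-0.06]
    - [0,-0.055,0,0,0,0,-0.09]
    - [0,-0.055,0,0,0,0,-0.09]

```text
time_s: 9.75
tcp_pos: [564.0, -64.1, 18.5]
eef_rot: [0.007, 1.0, 0.0, 0.0]
contact_force: [-0.6, 0.2, 0.5]
opening: 0.2
```

```bash
python3 -c "
from h import *
go([479,-26,19],1.0)
snap('scene','p9s',(170,150,320,262),5)
snap('top','p9t',(240,140,370,237),6)"
```

```text
t 9.75 tcp [564.  -64.1  18.5] F [-0.6  0.2  0.5] open 0.2 j [-0.261  0.432 -0.297  0.841  0.    -0.248]
tool y yaw 1.558 tilt [ 1.e-04  0.e+00 -1.e+00] shift [ 0.2137  0.0924 -0.0013]
 turn z share 0.355 j6 ->? -0.25
 turn z share -1.645 j6 ->? -0.25
```

View pics/p9t.png

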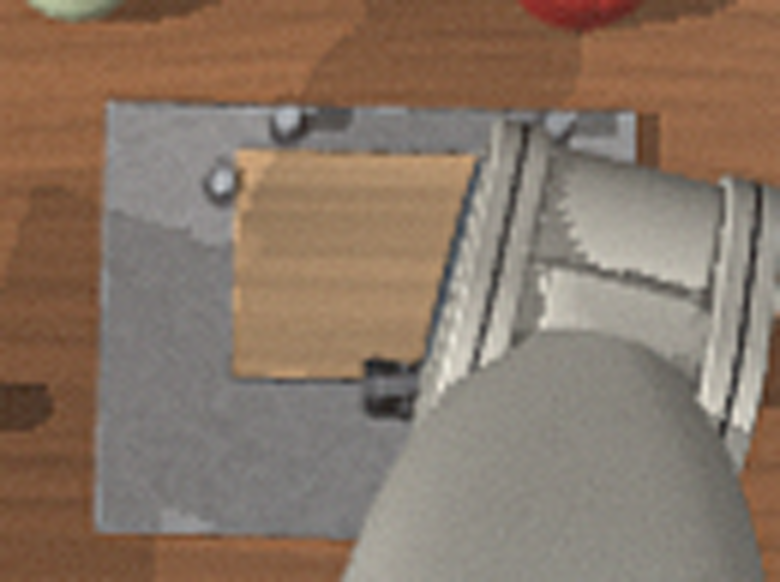

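Call:
carry_out:
  rows:
    - [0,0.04,0,0,0,0,0]
    - [0,0.04,0.04,0,0,0,0]
    - [0,0.04,0.08,0,0,0,0]
    - [0,0.04,0.08,0,0,0,0]

```text
time_s: 10.25
tcp_pos: [548.4, -29.8, 18.7]
eef_rot: [0.005, 1.0, 0.0, 0.0]
contact_force: [-0.6, -0.9, -0.0]
opening: -0.0
```

Call:
carry_out:
  rows:
    - [0,-0.03,0,0,0,0,0.005]
    - [0,-0.045,0,0,0,0,0.005]
    - [0,-0.055,0,0,0,0,0.005]
    - [0,-0.06,0,0,0,0,0.005]
    - [0,-0.06,0,0,0,0,0.005]

```text
time_s: 10.75
tcp_pos: [572.7, -32.6, 18.2]
eef_rot: [0.01, 1.0, 0.0, -0.0]
contact_force: [0.3, 0.2, -0.5]
opening: 0.1
```

Call:
carry_out:
  rows:
    - [0,-0.005,0,0,0,0,0]
    - [0,-0.008,0,0,0,0,0]
    - [0,-0.008,0,0,0,0,0]

```text
time_s: 11.05
tcp_pos: [573.8, -32.2, 18.2]
eef_rot: [0.01, 1.0, 0.0, -0.002]
contact_force: [-7.7, 0.4, 3.7]
opening: -0.1
```

Call:
carry_out:
  rows:
    - [0,0.04,0,0,0,0,0]
    - [0,0.1,0,-0.1,0,0,0]
    - [0,0.2,0,-0.2,0,0,0]
    - [0,0.4,0,-0.3,0,0,0]
    - [0,0.45,0,-0.35,0,0,0]

```text
time_s: 11.55
tcp_pos: [413.0, -29.0, 146.0]
eef_rot: [0.01, 1.0, 0.0, -0.0]
contact_force: [0.4, -0.6, 0.4]
opening: 0.2
```

```bash
python3 -c "
from h import *
st()
snap('scene','p10s',(170,150,320,262),5)
snap('top','p10t',(240,140,370,237),6)"
```

```text
t 11.55 tcp [413. -29. 146.] F [ 0.4 -0.6  0.4] open 0.2 j [-0.273  0.074 -0.434  1.063  0.    -0.253]
```

View pics/p10t.png

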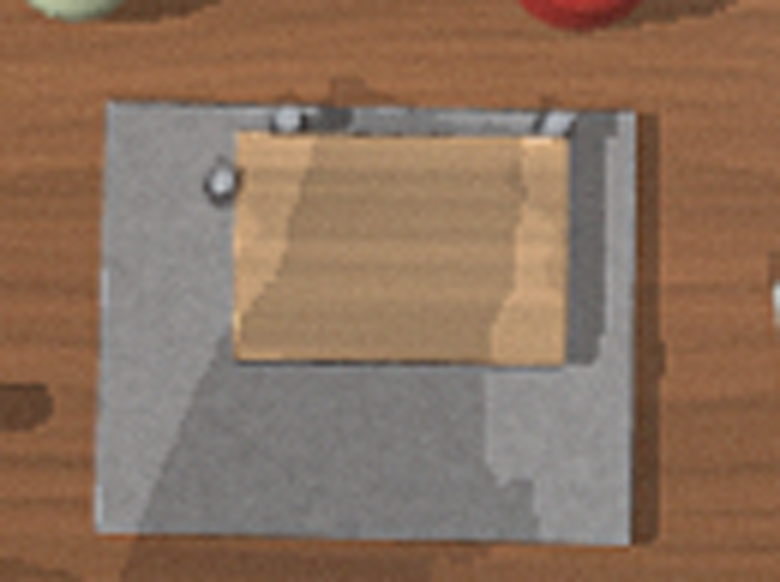

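View pics/p10s.png

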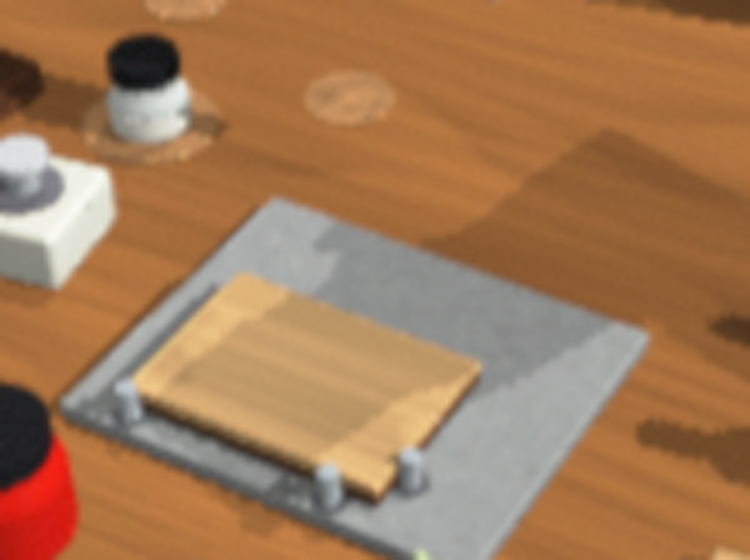

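```bash
cat > m1.py <<'E'
from h import *
import m0
A=(240,140)
q=np.array([m0.f(A,6,*p,28) for p in [(237,132),(570,138),(565,363),(235,360)]])
tp,Mp,pp,res=m0.fit(np.array([(55,80),(55,-80),(-55,-80),(-55,80)],float),q);print('PLAQUE',tp,pp,res.round(1))
b=np.array([m0.f(A,6,*p,12) for p in [(108,102),(635,112),(95,531),(630,544)]])
tb,Mb,t,res=m0.fit(m0.L,b);print('JIG',tb,t,res.round(1),'diff',Mb.T@(pp-t),tp-tb)
E
python3 m1.py | grep -A4 -E "PLAQ|JIG"
```

```text
PLAQUE -0.016492151721457956 [640.12704008 -24.02723319] [[ 0.4  0.2]
 [-0.2 -0.7]
 [ 0.5  1.2]
 [-0.8 -0.7]]
JIG -0.023072083215567557 [640.47228281 -23.47425644] [[-0.6 -0.9]
 [-0.2  0.6]
 [ 0.3 -0.8]
 [ 0.5  1.2]] diff [-0.33239365 -0.56079434] 0.006579931494109601
```

Plaque fits square: 0.007 rad and under 1 mm from the seat. Now the weights (three present), starting with the one at about (451,257).

```bash
python3 -c "
from h import *
go([451,257,150],-0.02)"
```

```text
t 11.65 tcp [412.  -28.9 148.8] F [0.5 0.2 0.2] open -0.1 j [-0.274  0.067 -0.434  1.065 -0.    -0.253]
tool y yaw 1.55 tilt [ 0.0041 -0.0013 -1.    ] shift [-0.0831  0.7165 -0.0036]
 turn z share 1.0 j6 ->? -0.25
 turn z share -1.0 j6 ->? -0.25
```

Call:
carry_out:
  rows:
    - [60,-0.083,0.716,0,0,0,0.999]
    - [60,-0.083,0.716,0,0,0,0.999]
    - [60,-0.083,0.716,0,0,0,0.999]
    - [60,-0.083,0.716,0,0,0,0.999]
    - [60,-0.083,0.716,0,0,0,0.999]

```text
time_s: 12.15
tcp_pos: [444.5, 178.2, 145.3]
eef_rot: [0.319, 0.948, 0.0, 0.0]
contact_force: [1.0, -1.4, -1.1]
opening: 51.1
```

```bash
python3 -c "
from h import *
go([451,257,150],-0.02)"
```

```text
t 12.15 tcp [444.5 178.2 145.3] F [ 1.  -1.4 -1.1] open 51.1 j [ 0.206  0.182 -0.306  1.082 -0.     0.856]
tool y yaw 0.921 tilt [ 7.e-04  1.e-04 -1.e+00] shift [ 0.1062  0.1666 -0.0117]
 turn z share 0.599 j6 ->? 0.86
 turn z share -1.401 j6 ->? 0.86
```

Call:
carry_out:
  rows:
    - [60,0.106,0.166,0,0,0,0.599]
    - [60,0.106,0.166,0,0,0,0.599]
    - [60,0.106,0.166,0,0,0,0.599]
    - [60,0.106,0.166,0,0,0,0.599]
    - [60,0.106,0.166,0,0,0,0.599]

```text
time_s: 12.65
tcp_pos: [450.2, 255.7, 144.9]
eef_rot: [0.638, 0.77, -0.0, -0.0]
contact_force: [-0.1, 0.3, 0.5]
opening: 51.3
```

Call:
carry_out:
  rows:
    - [60,0,0,0,0,0,0.11]
    - [60,0,0,0,0,0,0.11]
    - [60,0,0,0,0,0,0.11]

```text
time_s: 12.95
tcp_pos: [450.2, 255.1, 145.2]
eef_rot: [0.699, 0.715, -0.0, -0.0]
contact_force: [-0.2, -0.1, 0.1]
opening: 50.9
```

```bash
python3 -c "
from h import *
go([451,257,46],-0.02)
snap('top','q1',(150,160,270,250),6)
snap('scene','q1s',(300,180,400,260),7)"
```

```text
t 12.95 tcp [450.2 255.1 145.2] F [-0.2 -0.1  0.1] open 50.9 j [ 0.353  0.245 -0.222  1.104  0.     1.901]
tool y yaw 0.023 tilt [-1.e-04 -0.e+00 -1.e+00] shift [0.0048 0.0021 0.2479]
 turn z share 0.028 j6 ->? 1.9
 turn z share -1.972 j6 ->? 1.9
```

View pics/q1s.png

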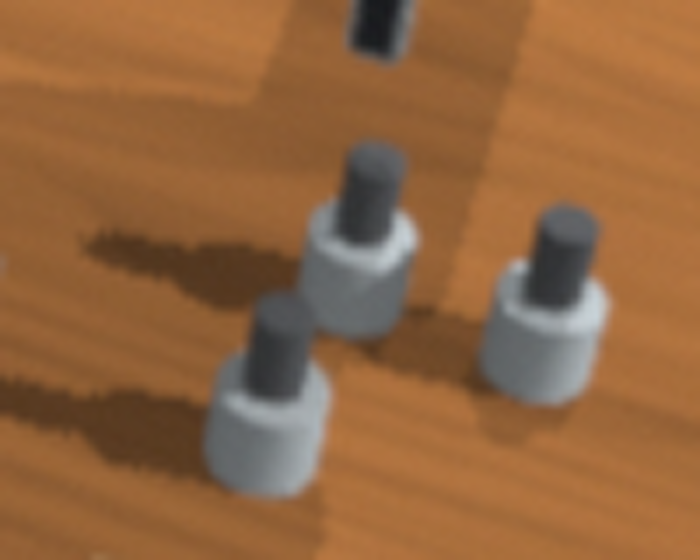

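```bash
python3 -c "
from h import *
for X,Y in[(374,160),(568,223),(285,308)]: print(w('scene',300+(X+.5)/7-.5,180+(Y+.5)/7-.5,78).round(1))"
```

```text
[450.8 256.1  78. ]
[451.6 334.4  78. ]
[548.3 254.3  78. ]
```

Call:
carry_out:
  rows:
    - [60,0.005,0.002,0.1,0,0,0]
    - [60,0.005,0.002,0.2,0,0,0]
    - [60,0.005,0.002,0.24,0,0,0]
    - [60,0.005,0.002,0.244,0,0,0]
    - [60,0.005,0.002,0.244,0,0,0]

```text
time_s: 13.55
tcp_pos: [450.9, 257.1, 48.1]
eef_rot: [0.699, 0.715, -0.0, -0.0]
contact_force: [-0.9, 0.2, -0.4]
opening: 50.8
```

```bash
python3 -c "
from h import *
go([451,257,46],-0.02)
snap('scene','q2s',(300,160,400,240),7)"
```

```text
t 13.55 tcp [450.9 257.1  48.1] F [-0.9  0.2 -0.4] open 50.8 j [ 0.356  0.331 -0.375  0.866  0.     1.905]
tool y yaw 0.022 tilt [-1.e-04  0.e+00 -1.e+00] shift [-0.0002  0.0003  0.0053]
 turn z share 0.027 j6 ->? 1.91
 turn z share -1.973 j6 ->? 1.91
```

View pics/q2s.png

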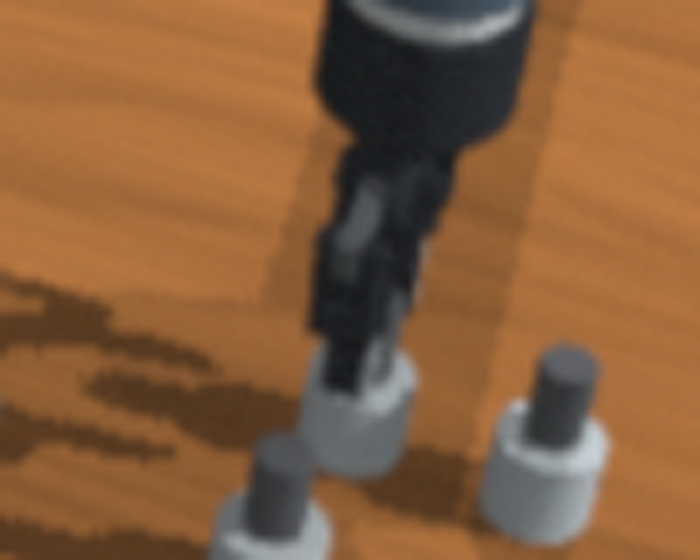

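Fingers straddle the knob at about (360,360) in the crop, and the positions from both cameras agree within 2 mm. Close and lift.

Call:
carry_out:
  rows:
    - [0,0,0,0,0,0,0]
    - [0,0,0,0,0,0,0]
    - [0,0,0,0,0,0,0]
    - [0,0,0,0,0,0,0]
    - [0,0,0,0,0,0,0]
  newtons: 60

```text
time_s: 14.1
tcp_pos: [451.1, 257.3, 48.9]
eef_rot: [0.7, 0.714, 0.001, 0.0]
contact_force: [-1.7, -0.5, 5.7]
opening: 22.3
```

Call:
carry_out:
  rows:
    - [0,0,0,0,0,0,0]
    - [0,0,0,-0.05,0,0,0]
    - [0,0,0,-0.15,0,0,0]
    - [0,0,0,-0.27,0,0,0]
    - [0,0,0,-0.33,0,0,0]

```text
time_s: 14.6
tcp_pos: [451.3, 257.3, 183.5]
eef_rot: [0.7, 0.714, 0.002, 0.001]
contact_force: [0.4, 0.3, -4.6]
opening: 21.9
```

```bash
python3 -c "
from h import *
th=-0.021;c,s=np.cos(th),np.sin(th)
for x,y in[(-12,-50),(12,0),(-12,50)]: print('target',640.5+c*x-s*y,-23.8+s*x+c*y)
go([627.5,-73.5,180],-0.02)"
```

```text
target 627.4527230760592 -73.53699392675439
target 652.497354097239 -24.051981478408408
target 629.5525687294627 26.440956883571204
t 14.6 tcp [451.3 257.3 183.5] F [ 0.4  0.3 -4.6] open 21.9 j [ 0.357  0.223 -0.149  1.194 -0.     1.907]
tool y yaw 0.021 tilt [ 0.0035  0.0012 -1.    ] shift [-0.8359  0.4232  0.0093]
 turn z share 0.026 j6 ->? 1.91
 turn z share -1.974 j6 ->? 1.91
```

Call:
carry_out:
  rows:
    - [0,-0.1,0.05,0,0,0,0.026]
    - [0,-0.836,0.423,0,0,0,0.026]
    - [0,-0.836,0.423,0,0,0,0.026]
    - [0,-0.836,0.423,0,0,0,0.026]
    - [0,-0.836,0.423,0,0,0,0.026]

```text
time_s: 15.1
tcp_pos: [565.8, 39.1, 179.8]
eef_rot: [0.714, 0.7, -0.0, -0.0]
contact_force: [1.4, 0.6, -4.6]
opening: 22.3
```

```bash
python3 -c "
from h import *
go([627.5,-73.5,180],-0.02)"
```

```text
t 15.1 tcp [565.8  39.1 179.8] F [ 1.4  0.6 -4.6] open 22.3 j [-0.079  0.307 -0.042  1.222  0.     1.512]
tool y yaw -0.02 tilt [-3.e-04  1.e-04 -1.e+00] shift [-0.2783  0.1597 -0.0006]
 turn z share 0.0 j6 ->? 1.51
 turn z share -2.0 j6 ->? 1.51
```

Call:
carry_out:
  rows:
    - [0,-0.278,0.16,0,0,0,0]
    - [0,-0.278,0.16,0,0,0,0]
    - [0,-0.278,0.16,0,0,0,0]
    - [0,-0.278,0.16,0,0,0,0]
    - [0,-0.278,0.16,0,0,0,0]

```text
time_s: 15.6
tcp_pos: [626.9, -72.0, 179.0]
eef_rot: [0.715, 0.699, -0.0, -0.001]
contact_force: [-0.7, 0.2, -4.4]
opening: 22.3
```

```bash
python3 -c "
from h import *
go([627.5,-73.5,90],-0.02)"
```

```text
t 15.6 tcp [626.9 -72.  179. ] F [-0.7  0.2 -4.4] open 22.3 j [-0.247  0.416  0.123  1.28   0.     1.345]
tool y yaw -0.022 tilt [-1.8e-03  7.0e-04 -1.0e+00] shift [-0.0037  0.002   0.2225]
 turn z share 1.999 j6 ->? 1.35
 turn z share -0.001 j6 ->? 1.35
```

Call:
carry_out:
  rows:
    - [0,-0.003,0.002,0.1,0,0,0]
    - [0,-0.003,0.002,0.19,0,0,0]
    - [0,-0.003,0.002,0.225,0,0,0]
    - [0,-0.003,0.002,0.235,0,0,0]
    - [0,-0.003,0.002,0.235,0,0,0]

```text
time_s: 16.1
tcp_pos: [627.7, -71.7, 86.1]
eef_rot: [0.714, 0.7, -0.0, -0.0]
contact_force: [0.1, -0.1, -4.1]
opening: 22.3
```

Call:
carry_out:
  rows:
    - [0,0,0,0.008,0,0,0]
    - [0,0,0,0.012,0,0,0]
    - [0,0,0,0.012,0,0,0]

```text
time_s: 16.4
tcp_pos: [628.3, -72.7, 81.6]
eef_rot: [0.714, 0.7, 0.0, 0.0]
contact_force: [-0.8, 0.9, -4.6]
opening: 22.4
```

Call:
carry_out:
  rows:
    - [0,0,0,0.005,0,0,0]
    - [0,0,0,0.008,0,0,0]
    - [0,0,0,0.008,0,0,0]

```text
time_s: 16.7
tcp_pos: [627.9, -72.8, 77.7]
eef_rot: [0.714, 0.7, -0.0, -0.0]
contact_force: [1.0, 0.4, -4.5]
opening: 22.1
```

Call:
carry_out:
  rows:
    - [0,0,0,0.002,0,0,0]
    - [0,0,0,0.002,0,0,0]

```text
time_s: 16.9
tcp_pos: [628.1, -72.8, 77.1]
eef_rot: [0.714, 0.7, 0.0, 0.0]
contact_force: [-0.1, -0.6, -5.2]
opening: 22.1
```

Call:
carry_out:
  rows:
    - [0,0,0,0.002,0,0,0]
    - [0,0,0,0.002,0,0,0]

```text
time_s: 17.1
tcp_pos: [628.1, -72.7, 76.9]
eef_rot: [0.714, 0.7, 0.0, 0.0]
contact_force: [-3.0, 1.0, 3.0]
opening: 22.7
```

Contact at about 77 mm, as expected. Release and rise.

Call:
carry_out:
  rows:
    - [60,0,0,0,0,0,0]
    - [60,0,0,0,0,0,0]
    - [60,0,0,0,0,0,0]
    - [60,0,0,-0.05,0,0,0]
    - [60,0,0,-0.15,0,0,0]

```text
time_s: 17.6
tcp_pos: [626.6, -72.4, 134.0]
eef_rot: [0.714, 0.7, -0.001, -0.002]
contact_force: [0.8, 0.1, -0.0]
opening: 51.3
```

Call:
carry_out:
  rows:
    - [60,0,0,-0.1,0,0,0]
    - [60,0,0,-0.15,0,0,0]

```text
time_s: 17.8
tcp_pos: [629.0, -73.0, 200.0]
eef_rot: [0.714, 0.7, 0.001, 0.002]
contact_force: [0.2, -0.2, 0.5]
opening: 51.2
```

```bash
python3 -c "
from h import *
go([451.6,333.5,190],-0.02)
snap('scene','q3s',(170,150,320,262),5)"
```

```text
t 17.8 tcp [629. -73. 200.] F [ 0.2 -0.2  0.5] open 51.2 j [-0.248  0.409  0.165  1.323 -0.     1.343]
tool y yaw -0.02 tilt [ 0.0042 -0.0011 -1.    ] shift [ 1.007  -0.464   0.0219]
 turn z share 2.0 j6 ->? 1.34
 turn z share -0.0 j6 ->? 1.34
```

View pics/q3s.png

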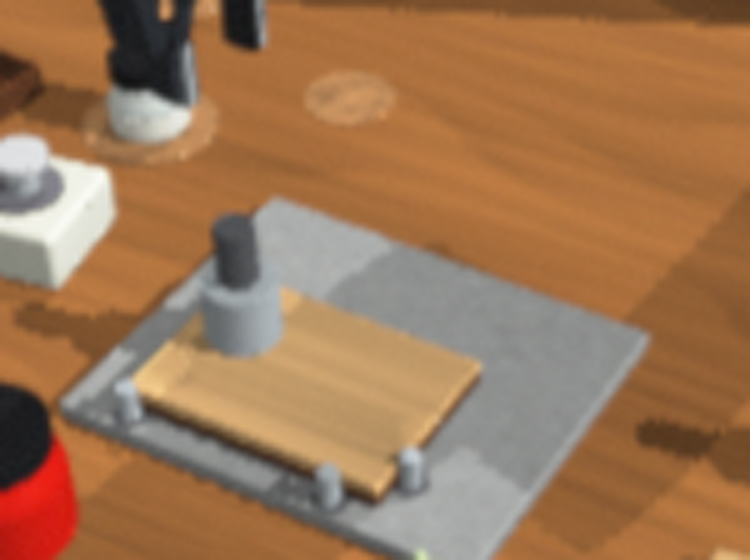

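First weight stands upright on the plaque, at about (240,310) in the crop, and the plaque is still against the pins. Next the weight at (451.6,333.5).

Call:
carry_out:
  rows:
    - [60,1,-0.461,0,0,0,0]
    - [60,1,-0.461,0,0,0,0]
    - [60,1,-0.461,0,0,0,0]
    - [60,1,-0.461,0,0,0,0]
    - [60,1,-0.461,0,0,0,0]

```text
time_s: 18.35
tcp_pos: [527.0, 157.9, 196.2]
eef_rot: [0.714, 0.7, 0.0, 0.0]
contact_force: [0.5, -0.8, 0.1]
opening: 50.9
```

```bash
python3 -c "
from h import *
go([451.6,333.5,140],-0.02)"
```

```text
t 18.35 tcp [527.  157.9 196.2] F [ 0.5 -0.8  0.1] open 50.9 j [ 0.138  0.271 -0.051  1.248  0.     1.73 ]
tool y yaw -0.021 tilt [ 4.e-04  1.e-04 -1.e+00] shift [ 0.435  -0.1976  0.1404]
 turn z share 2.0 j6 ->? 1.73
 turn z share -0.0 j6 ->? 1.73
```

Call:
carry_out:
  rows:
    - [60,0.435,-0.1976,0,0,0,0]
    - [60,0.435,-0.1976,0,0,0,0]
    - [60,0.435,-0.1976,0,0,0,0]
    - [60,0.435,-0.1976,0.1,0,0,0]
    - [60,0.435,-0.1976,0.2,0,0,0]

```text
time_s: 18.85
tcp_pos: [451.9, 335.9, 117.1]
eef_rot: [0.713, 0.701, 0.003, 0.0]
contact_force: [0.5, -0.9, -0.6]
opening: 51.5
```

```bash
python3 -c "
from h import *
go([451.6,333.5,48],-0.02)"
```

```text
t 18.85 tcp [451.9 335.9 117.1] F [ 0.5 -0.9 -0.6] open 51.5 j [ 4.900e-01  3.340e-01 -1.700e-01  1.062e+00  1.000e-03  2.077e+00]
tool y yaw -0.016 tilt [ 0.0044  0.0032 -1.    ] shift [-0.0067 -0.0014  0.1726]
 turn z share 0.002 j6 ->? 2.08
 turn z share -1.998 j6 ->? 2.08
```

Call:
carry_out:
  rows:
    - [60,0,0,0,0,0,0]
    - [60,0,0,0,0,0,0]

```text
time_s: 19.05
tcp_pos: [452.5, 331.7, 116.6]
eef_rot: [0.714, 0.7, -0.001, -0.0]
contact_force: [0.2, -0.8, 1.1]
opening: 51.0
```

```bash
python3 -c "
from h import *
go([451.6,333.5,48],-0.02)"
```

```text
t 19.05 tcp [452.5 331.7 116.6] F [ 0.2 -0.8  1.1] open 51.0 j [ 0.483  0.335 -0.169  1.068 -0.     2.074]
tool y yaw -0.02 tilt [-1.1e-03 -8.0e-04 -1.0e+00] shift [ 0.0047 -0.0021  0.1715]
 turn z share 2.0 j6 ->? 2.07
 turn z share -0.0 j6 ->? 2.07
```

Call:
carry_out:
  rows:
    - [60,0.004,-0.002,0.1,0,0,0]
    - [60,0.004,-0.002,0.15,0,0,0]
    - [60,0.004,-0.002,0.17,0,0,0]
    - [60,0.004,-0.002,0.17,0,0,0]
    - [60,0.004,-0.002,0.17,0,0,0]

```text
time_s: 19.55
tcp_pos: [453.2, 333.6, 50.2]
eef_rot: [0.715, 0.7, 0.001, 0.0]
contact_force: [-0.1, 0.9, 0.1]
opening: 51.3
```

Call:
carry_out:
  rows:
    - [0,0,0,0,0,0,0]
    - [0,0,0,0,0,0,0]
    - [0,0,0,0,0,0,0]
    - [0,0,0,0,0,0,0]
    - [0,0,0,0,0,0,0]

```text
time_s: 20.05
tcp_pos: [452.1, 333.8, 49.5]
eef_rot: [0.714, 0.7, 0.001, 0.0]
contact_force: [-3.0, -0.8, 6.1]
opening: 22.6
```

Call:
carry_out:
  rows:
    - [0,0,0,0,0,0,0]
    - [0,0,0,-0.05,0,0,0]
    - [0,0,0,-0.15,0,0,0]
    - [0,0,0,-0.27,0,0,0]
    - [0,0,0,-0.34,0,0,0]

```text
time_s: 20.55
tcp_pos: [452.0, 333.8, 187.6]
eef_rot: [0.714, 0.7, 0.001, 0.0]
contact_force: [-0.0, 0.1, -6.0]
opening: 22.3
```

```bash
python3 -c "
from h import *
go([652.5,-24,190],-0.02)"
```

```text
t 20.55 tcp [452.  333.8 187.6] F [-0.   0.1 -6. ] open 22.3 j [ 0.487  0.293 -0.042  1.233 -0.     2.078]
tool y yaw -0.02 tilt [ 0.0024  0.0012 -1.    ] shift [-0.8843  0.5191 -0.0058]
 turn z share 2.0 j6 ->? 2.08
 turn z share -0.0 j6 ->? 2.08
```

Call:
carry_out:
  rows:
    - [0,-0.884,0.519,0,0,0,0]
    - [0,-0.884,0.519,0,0,0,0]
    - [0,-0.884,0.519,0,0,0,0]
    - [0,-0.884,0.519,0,0,0,0]
    - [0,-0.884,0.519,0,0,0,0]

```text
time_s: 21.05
tcp_pos: [574.2, 113.7, 184.2]
eef_rot: [0.714, 0.7, -0.0, -0.0]
contact_force: [1.0, 1.3, -4.9]
opening: 22.1
```

```bash
python3 -c "
from h import *
go([652.5,-24,190],-0.02)"
```

```text
t 21.05 tcp [574.2 113.7 184.2] F [ 1.   1.3 -4.9] open 22.1 j [0.052 0.336 0.012 1.248 0.    1.643]
tool y yaw -0.02 tilt [-7.e-04 -0.e+00 -1.e+00] shift [-0.3402  0.2026 -0.0147]
 turn z share 0.0 j6 ->? 1.64
 turn z share -2.0 j6 ->? 1.64
```

Call:
carry_out:
  rows:
    - [0,-0.34,0.203,0,0,0,0]
    - [0,-0.34,0.203,0,0,0,0]
    - [0,-0.34,0.203,0,0,0,0]
    - [0,-0.34,0.203,0,0,0,0]
    - [0,-0.34,0.203,0,0,0,0]

```text
time_s: 21.55
tcp_pos: [652.5, -24.1, 183.0]
eef_rot: [0.715, 0.699, -0.001, -0.001]
contact_force: [-0.6, 0.2, -5.1]
opening: 22.5
```

Call:
carry_out:
  rows:
    - [0,0,0,0,0,0,0]

```text
time_s: 21.65
tcp_pos: [651.7, -21.6, 183.8]
eef_rot: [0.714, 0.7, -0.0, -0.001]
contact_force: [-0.6, 0.2, -4.7]
opening: 22.7
```

```bash
python3 -c "
from h import *
go([652.5,-24,90],-0.02)"
```

```text
t 21.65 tcp [651.7 -21.6 183.8] F [-0.6  0.2 -4.7] open 22.7 j [-0.162  0.451  0.192  1.314  0.     1.429]
tool y yaw -0.02 tilt [-1.5e-03  6.0e-04 -1.0e+00] shift [-0.0062  0.0026  0.2345]
 turn z share 2.0 j6 ->? 1.43
 turn z share -0.0 j6 ->? 1.43
```

Call:
carry_out:
  rows:
    - [0,-0.004,0.002,0.1,0,0,0]
    - [0,-0.004,0.002,0.19,0,0,0]
    - [0,-0.004,0.002,0.235,0,0,0]
    - [0,-0.004,0.002,0.252,0,0,0]
    - [0,-0.004,0.002,0.252,0,0,0]

```text
time_s: 22.15
tcp_pos: [652.5, -22.4, 83.3]
eef_rot: [0.714, 0.7, -0.0, -0.0]
contact_force: [-0.3, -0.6, -5.6]
opening: 22.2
```

Call:
carry_out:
  rows:
    - [0,0,0,0.005,0,0,0]
    - [0,0,0,0.008,0,0,0]
    - [0,0,0,0.008,0,0,0]

```text
time_s: 22.45
tcp_pos: [653.5, -23.7, 81.1]
eef_rot: [0.714, 0.7, 0.0, 0.001]
contact_force: [-0.3, 0.3, -5.0]
opening: 22.2
```

Call:
carry_out:
  rows:
    - [0,0,0,0.004,0,0,0]
    - [0,0,0,0.004,0,0,0]

```text
time_s: 22.65
tcp_pos: [653.1, -23.9, 78.8]
eef_rot: [0.714, 0.7, 0.0, 0.0]
contact_force: [0.0, -0.5, -5.2]
opening: 22.5
```

Call:
carry_out:
  rows:
    - [0,0,0,0.003,0,0,0]
    - [0,0,0,0.003,0,0,0]

```text
time_s: 22.85
tcp_pos: [653.3, -23.8, 77.7]
eef_rot: [0.714, 0.7, 0.0, 0.0]
contact_force: [-0.3, 0.8, -3.0]
opening: 22.3
```

Call:
carry_out:
  rows:
    - [0,0,0,0.001,0,0,0]
    - [60,0,0,0.001,0,0,0]
    - [60,0,0,0,0,0,0]
    - [60,0,0,0,0,0,0]
    - [60,0,0,-0.02,0,0,0]

```text
time_s: 23.35
tcp_pos: [652.7, -23.8, 84.9]
eef_rot: [0.714, 0.7, -0.0, -0.001]
contact_force: [0.1, -0.4, 0.6]
opening: 51.0
```

Call:
carry_out:
  rows:
    - [60,0,0,-0.1,0,0,0]
    - [60,0,0,-0.2,0,0,0]
    - [60,0,0,-0.26,0,0,0]
    - [60,0,0,-0.26,0,0,0]

```text
time_s: 23.75
tcp_pos: [654.7, -24.0, 194.4]
eef_rot: [0.714, 0.7, 0.002, 0.003]
contact_force: [-0.3, 0.0, 0.7]
opening: 51.2
```

```bash
python3 -c "
from h import *
go([549.5,254.4,150],-0.02)
snap('scene','q4s',(170,150,320,262),5)"
```

```text
t 23.75 tcp [654.7 -24.  194.4] F [-0.3  0.   0.7] open 51.2 j [-0.165  0.447  0.212  1.329  0.     1.426]
tool y yaw -0.02 tilt [ 0.0072 -0.0012 -1.    ] shift [ 0.6907 -0.2777  0.1082]
 turn z share 2.0 j6 ->? 1.43
 turn z share -0.0 j6 ->? 1.43
```

View pics/q4s.png

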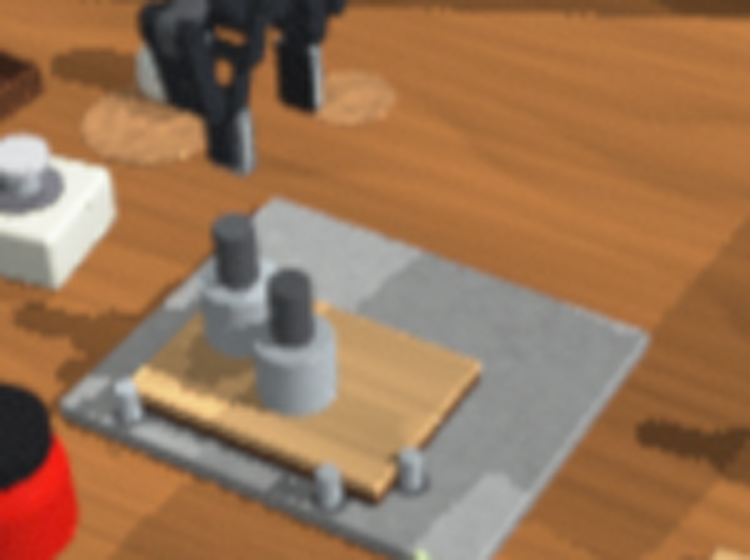

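Two weights stand, but the mat at (140,125) is now empty: the jar was knocked aside (white patch near (150,75)). I'll mend that after the last weight.

Call:
carry_out:
  rows:
    - [60,0.69,-0.278,0,0,0,0]
    - [60,0.69,-0.278,0,0,0,0]
    - [60,0.69,-0.278,0,0,0,0]
    - [60,0.69,-0.278,0,0,0,0]
    - [60,0.69,-0.278,0,0,0,0]

```text
time_s: 24.3
tcp_pos: [562.9, 211.4, 188.3]
eef_rot: [0.714, 0.7, -0.001, -0.0]
contact_force: [0.6, -0.7, -0.2]
opening: 51.1
```

Call:
carry_out:
  rows:
    - [60,0.12,-0.047,0.1,0,0,0]
    - [60,0.12,-0.047,0.12,0,0,0]
    - [60,0.12,-0.047,0.12,0,0,0]

```text
time_s: 24.6
tcp_pos: [543.8, 259.6, 138.1]
eef_rot: [0.713, 0.701, -0.003, -0.001]
contact_force: [-0.6, -0.5, -0.1]
opening: 51.1
```

```bash
python3 -c "
from h import *
go([549.5,254.4,48],-0.02)
snap('scene','q5',(130,100,330,250),4)
snap('scene','q5b',(300,160,400,240),7)"
```

```text
t 24.6 tcp [543.8 259.6 138.1] F [-0.6 -0.5 -0.1] open 51.1 j [ 0.306  0.391 -0.024  1.162  0.     1.894]
tool y yaw -0.017 tilt [-0.0058 -0.0017 -1.    ] shift [-0.0123  0.0157  0.2252]
 turn z share 0.002 j6 ->? 1.89
 turn z share -1.998 j6 ->? 1.89
```

View pics/q5.png

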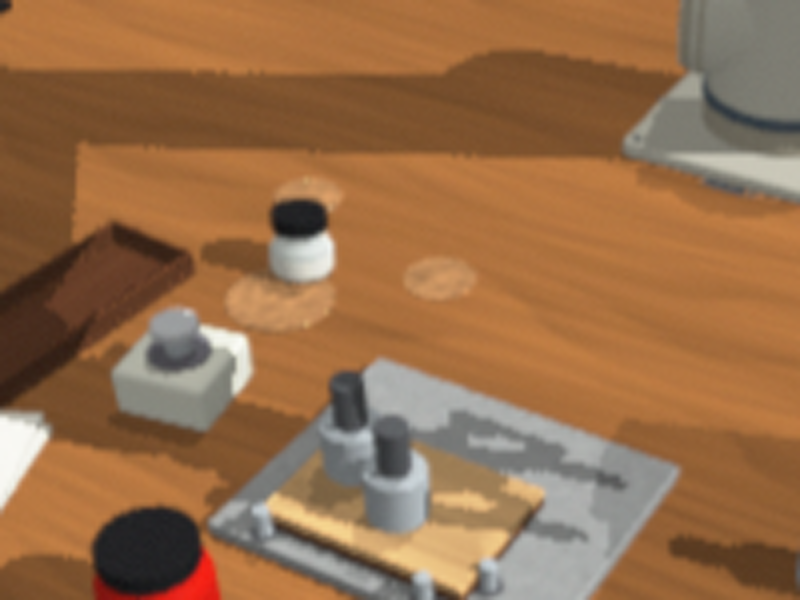

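View pics/q5b.png

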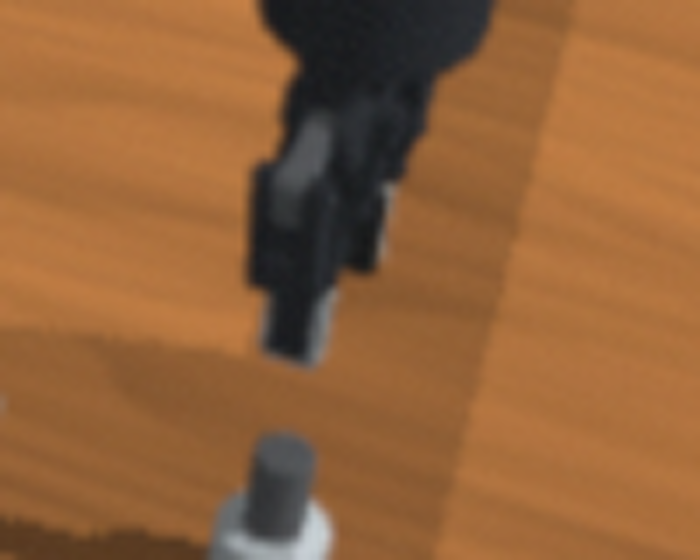

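Call:
carry_out:
  rows:
    - [60,-0.008,0.01,0.05,0,0,0]
    - [60,-0.008,0.01,0.05,0,0,0]
    - [60,-0.008,0.01,0.05,0,0,0]

```text
time_s: 25.0
tcp_pos: [551.2, 253.9, 122.2]
eef_rot: [0.715, 0.699, 0.0, 0.0]
contact_force: [-0.5, 0.1, -0.4]
opening: 50.9
```

```bash
python3 -c "
from h import *
go([549.5,254.4,48],-0.02)"
```

```text
t 25.0 tcp [551.2 253.9 122.2] F [-0.5  0.1 -0.4] open 50.9 j [ 0.294  0.403 -0.046  1.121 -0.     1.886]
tool y yaw -0.022 tilt [ 2.e-04 -0.e+00 -1.e+00] shift [ 0.0011 -0.0042  0.1855]
 turn z share 1.999 j6 ->? 1.89
 turn z share -0.001 j6 ->? 1.89
```

Call:
carry_out:
  rows:
    - [60,0.001,-0.004,0.1,0,0,0]
    - [60,0.001,-0.004,0.15,0,0,0]
    - [60,0.001,-0.004,0.183,0,0,0]
    - [60,0.001,-0.004,0.183,0,0,0]
    - [60,0.001,-0.004,0.183,0,0,0]

```text
time_s: 25.5
tcp_pos: [549.7, 255.5, 49.4]
eef_rot: [0.714, 0.7, 0.001, 0.0]
contact_force: [-0.4, -0.2, -0.2]
opening: 51.1
```

Call:
carry_out:
  rows:
    - [0,0,0,0,0,0,0]
    - [0,0,0,0,0,0,0]
    - [0,0,0,0,0,0,0]
    - [0,0,0,0,0,0,0]
    - [0,0,0,0,0,0,0]

```text
time_s: 26.0
tcp_pos: [549.8, 255.7, 49.6]
eef_rot: [0.714, 0.7, 0.001, 0.001]
contact_force: [-0.0, -1.1, 6.4]
opening: 22.4
```

Call:
carry_out:
  rows:
    - [0,0,0,0,0,0,0]
    - [0,0,0,-0.05,0,0,0]
    - [0,0,0,-0.15,0,0,0]
    - [0,0,0,-0.27,0,0,0]
    - [0,0,0,-0.34,0,0,0]

```text
time_s: 26.5
tcp_pos: [549.2, 255.6, 187.6]
eef_rot: [0.714, 0.7, 0.001, 0.001]
contact_force: [0.7, 0.6, -5.3]
opening: 22.3
```

```bash
python3 -c "
from h import *
go([629.5,26.4,190],-0.02)"
```

```text
t 26.5 tcp [549.2 255.6 187.6] F [ 0.7  0.6 -5.3] open 22.3 j [0.297 0.367 0.068 1.269 0.    1.888]
tool y yaw -0.02 tilt [ 2.5e-03  8.0e-04 -1.0e+00] shift [-0.5689  0.2122 -0.006 ]
 turn z share 2.0 j6 ->? 1.89
 turn z share -0.0 j6 ->? 1.89
```

Call:
carry_out:
  rows:
    - [0,-0.569,0.212,0,0,0,0]
    - [0,-0.569,0.212,0,0,0,0]
    - [0,-0.569,0.212,0,0,0,0]
    - [0,-0.569,0.212,0,0,0,0]
    - [0,-0.569,0.212,0,0,0,0]

```text
time_s: 27.0
tcp_pos: [629.2, 23.8, 183.9]
eef_rot: [0.714, 0.7, -0.0, -0.0]
contact_force: [1.0, 0.4, -4.9]
opening: 22.3
```

Call:
carry_out:
  rows:
    - [0,0,0,0.08,0,0,0]
    - [0,0,0,0.08,0,0,0]
    - [0,0,0,0.08,0,0,0]

```text
time_s: 27.3
tcp_pos: [628.2, 26.6, 151.9]
eef_rot: [0.714, 0.7, -0.001, -0.001]
contact_force: [0.0, -0.3, -4.2]
opening: 22.4
```

```bash
python3 -c "
from h import *
go([629.5,26.4,80],-0.02)"
```

```text
t 27.3 tcp [628.2  26.6 151.9] F [ 0.  -0.3 -4.2] open 22.4 j [-0.091  0.425  0.067  1.216  0.     1.5  ]
tool y yaw -0.02 tilt [-2.7e-03  5.0e-04 -1.0e+00] shift [-0.0006  0.0037  0.1797]
 turn z share 2.0 j6 ->? 1.5
 turn z share -0.0 j6 ->? 1.5
```

Call:
carry_out:
  rows:
    - [0,0,0.003,0.1,0,0,0]
    - [0,0,0.003,0.15,0,0,0]
    - [0,0,0.003,0.17,0,0,0]
    - [0,0,0.003,0.177,0,0,0]
    - [0,0,0.003,0.177,0,0,0]

```text
time_s: 27.8
tcp_pos: [630.9, 26.7, 82.8]
eef_rot: [0.714, 0.7, 0.001, 0.001]
contact_force: [0.7, 0.1, -4.0]
opening: 22.4
```

Call:
carry_out:
  rows:
    - [0,0,0,0.003,0,0,0]
    - [0,0,0,0.003,0,0,0]

```text
time_s: 28.0
tcp_pos: [630.8, 26.2, 81.3]
eef_rot: [0.714, 0.7, 0.001, 0.001]
contact_force: [-0.5, 0.3, -4.5]
opening: 22.3
```

Call:
carry_out:
  rows:
    - [0,0,0,0.003,0,0,0]
    - [0,0,0,0.003,0,0,0]

```text
time_s: 28.2
tcp_pos: [630.3, 26.1, 79.2]
eef_rot: [0.714, 0.7, 0.0, 0.0]
contact_force: [0.2, -0.6, -5.3]
opening: 22.4
```

Call:
carry_out:
  rows:
    - [0,0,0,0.003,0,0,0]
    - [0,0,0,0.003,0,0,0]

```text
time_s: 28.4
tcp_pos: [630.3, 26.1, 77.8]
eef_rot: [0.714, 0.7, -0.0, -0.0]
contact_force: [-0.1, 0.3, -4.5]
opening: 22.1
```

Call:
carry_out:
  rows:
    - [0,0,0,0.002,0,0,0]
    - [0,0,0,0.002,0,0,0]

```text
time_s: 28.6
tcp_pos: [630.5, 26.1, 77.6]
eef_rot: [0.714, 0.7, 0.0, 0.0]
contact_force: [-1.7, 0.4, 2.7]
opening: 21.9
```

Call:
carry_out:
  rows:
    - [60,0,0,0,0,0,0]
    - [60,0,0,0,0,0,0]
    - [60,0,0,0,0,0,0]
    - [60,0,0,-0.02,0,0,0]
    - [60,0,0,-0.1,0,0,0]

```text
time_s: 29.1
tcp_pos: [628.7, 26.3, 114.9]
eef_rot: [0.714, 0.7, -0.002, -0.002]
contact_force: [-0.5, -0.4, 0.0]
opening: 50.8
```

Call:
carry_out:
  rows:
    - [100,0,0,-0.1,0,0,0]
    - [100,0,0,-0.17,0,0,0]
    - [100,0.1,-0.2,-0.17,0,0,0]
    - [100,0.2,-0.4,-0.17,0,0,0]
    - [100,0.2,-0.4,-0.17,0,0,0]

```text
time_s: 29.6
tcp_pos: [496.1, 96.4, 185.6]
eef_rot: [0.714, 0.7, 0.0, 0.0]
contact_force: [0.4, 0.7, 0.5]
opening: 85.6
```

```bash
python3 -c "
from h import *
st()
snap('scene','q6',(150,100,350,250),4)
snap('top','q6t',(240,140,370,237),6)"
```

```text
t 29.6 tcp [496.1  96.4 185.6] F [0.4 0.7 0.5] open 85.6 j [ 0.026  0.201 -0.174  1.195  0.     1.617]
```

View pics/q6.png

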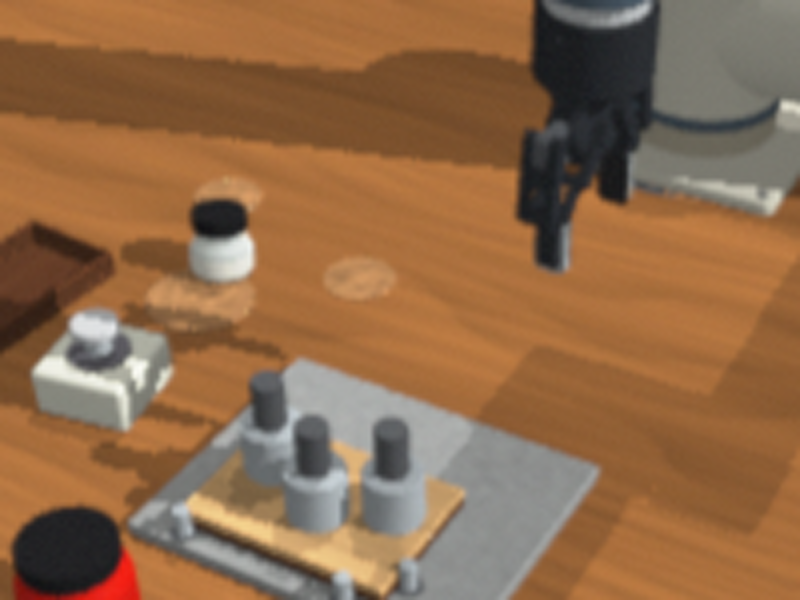

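View pics/q6t.png

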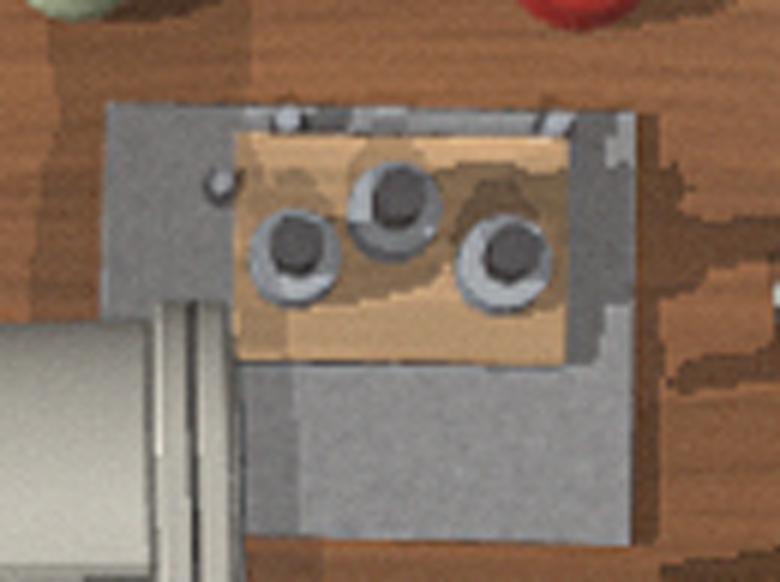

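Three weights stand well inside the plaque (crop (295,257), (395,210), (503,262)). Next the spreader, which I'll re-measure.

```bash
python3 -c "
from h import *
snap('scene','r1',(295,240,395,315),7)
snap('top','r1t',(150,150,270,240),6)"
```

View pics/r1.png

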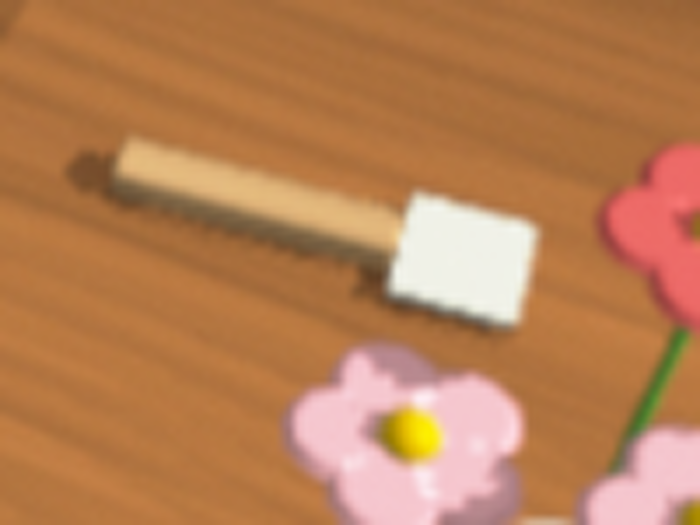

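View pics/r1t.png

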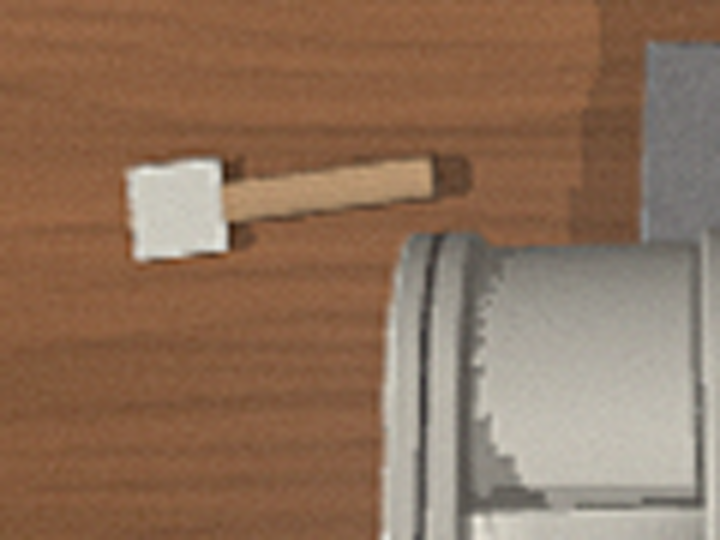

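```bash
python3 -c "
from h import *
go([638.7,298.7,100],0.113)
L=lambda X,Y,z:w('scene',295+(X+.5)/7-.5,240+(Y+.5)/7-.5,z).round(1)
print(L(122,157,14),L(397,232,14),(L(540,229,5)+L(515,326,5))/2)"
```

```text
t 29.8 tcp [497.2  96.5 186.4] F [ 1.4 -0.6  0.6] open 85.5 j [ 0.026  0.201 -0.171  1.196 -0.     1.616]
tool y yaw -0.019 tilt [ 2.2e-03 -1.0e-04 -1.0e+00] shift [0.5122 0.3436 0.2166]
 turn z share 1.916 j6 ->? 1.62
 turn z share -0.084 j6 ->? 1.62
[649.6 223.2  14. ] [636.4 323.6  14. ] [626.35 370.1    5.  ]
```

Call:
carry_out:
  rows:
    - [50,0.51,0.343,0,0,0,-0.084]
    - [50,0.51,0.343,0,0,0,-0.084]
    - [50,0.51,0.343,0,0,0,-0.084]
    - [50,0.51,0.343,0,0,0,-0.084]
    - [50,0.51,0.343,0.1,0,0,-0.084]

```text
time_s: 30.3
tcp_pos: [638.7, 293.1, 155.3]
eef_rot: [0.667, 0.745, 0.004, 0.002]
contact_force: [0.8, -0.5, -0.5]
opening: 42.3
```

Call:
carry_out:
  rows:
    - [50,0,0,0.15,0,0,0]
    - [50,0,0,0.25,0,0,0]
    - [50,0,0,0.28,0,0,0]
    - [50,0,0,0.28,0,0,0]

```text
time_s: 30.7
tcp_pos: [634.1, 289.7, 38.3]
eef_rot: [0.667, 0.745, -0.002, -0.001]
contact_force: [-0.5, -0.4, 0.7]
opening: 42.5
```

```bash
python3 -c "
from h import *
go([638.5,297.5,6],0.113)
snap('scene','r2',(275,200,395,290),6)"
```

```text
t 30.7 tcp [634.1 289.7  38.3] F [-0.5 -0.4  0.7] open 42.5 j [ 0.308  0.607  0.086  1.053 -0.     1.768]
tool y yaw 0.111 tilt [-0.0037 -0.0013 -1.    ] shift [0.0183 0.0135 0.0807]
 turn z share 1.999 j6 ->? 1.77
 turn z share -0.001 j6 ->? 1.77
```

View pics/r2.png

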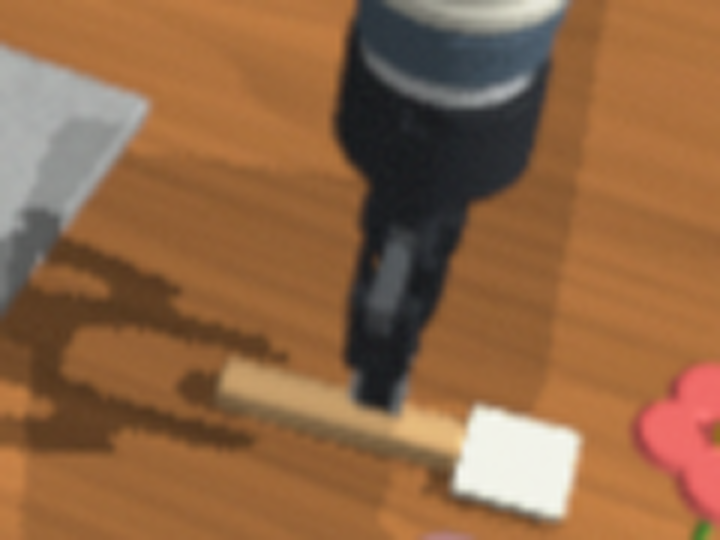

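Call:
carry_out:
  rows:
    - [50,0.016,0.012,0.04,0,0,0]
    - [50,0.016,0.012,0.065,0,0,0]
    - [50,0.016,0.012,0.075,0,0,0]
    - [50,0.016,0.012,0.075,0,0,0]
    - [50,0.016,0.012,0.075,0,0,0]

```text
time_s: 31.25
tcp_pos: [638.4, 297.3, 10.8]
eef_rot: [0.667, 0.745, 0.0, 0.0]
contact_force: [0.3, -0.2, -1.0]
opening: 42.6
```

```bash
python3 -c "
from h import *
go([638.5,297.5,6],0.113)
snap('scene','r3',(295,200,395,290),6)"
```

```text
t 31.25 tcp [638.4 297.3  10.8] F [ 0.3 -0.2 -1. ] open 42.6 j [ 0.317  0.637  0.067  1.    -0.     1.776]
tool y yaw 0.112 tilt [ 6.e-04  2.e-04 -1.e+00] shift [0.0004 0.0004 0.0119]
 turn z share 1.999 j6 ->? 1.78
 turn z share -0.001 j6 ->? 1.78
```

View pics/r3.png

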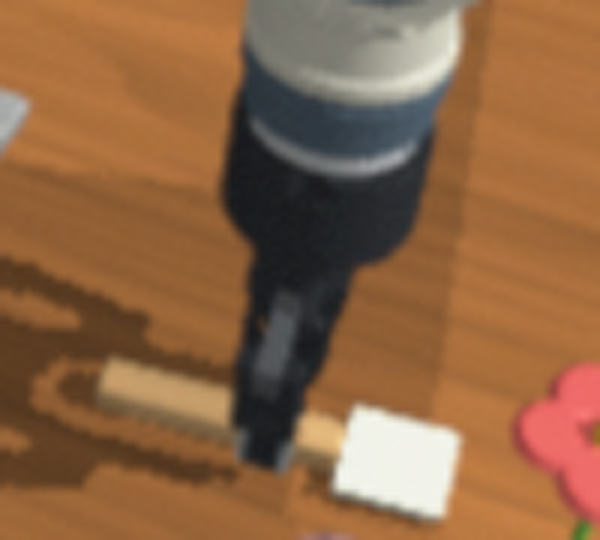

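Fingers straddle the handle at (265,440). Down another 4 mm, then close.

Call:
carry_out:
  rows:
    - [50,0,0,0.01,0,0,0]
    - [50,0,0,0.01,0,0,0]
    - [0,0,0,0.01,0,0,0]
    - [0,0,0,0.01,0,0,0]
    - [0,0,0,0.01,0,0,0]
  newtons: 40

```text
time_s: 31.8
tcp_pos: [638.4, 297.4, 6.4]
eef_rot: [0.667, 0.745, 0.0, 0.0]
contact_force: [-0.1, 0.0, 2.2]
opening: 18.8
```

Call:
carry_out:
  rows:
    - [0,0,0,0,0,0,0]
    - [0,0,0,0,0,0,0]
    - [0,0,0,-0.05,0,0,0]
    - [0,0,0,-0.17,0,0,0]
    - [0,0,0,-0.29,0,0,0]

```text
time_s: 32.3
tcp_pos: [637.3, 297.0, 122.3]
eef_rot: [0.667, 0.745, -0.001, -0.001]
contact_force: [0.8, 0.5, 0.1]
opening: 18.8
```

```bash
python3 -c "
from h import *
go([638.5,297.5,186],0.113)
snap('scene','r4',(275,160,395,250),6)"
```

```text
t 32.3 tcp [637.3 297.  122.3] F [0.8 0.5 0.1] open 18.8 j [0.317 0.566 0.233 1.241 0.    1.776]
tool y yaw 0.112 tilt [-2.9e-03 -9.0e-04 -1.0e+00] shift [ 0.0007  0.0025 -0.1593]
 turn z share 1.999 j6 ->? 1.78
 turn z share -0.001 j6 ->? 1.78
```

View pics/r4.png

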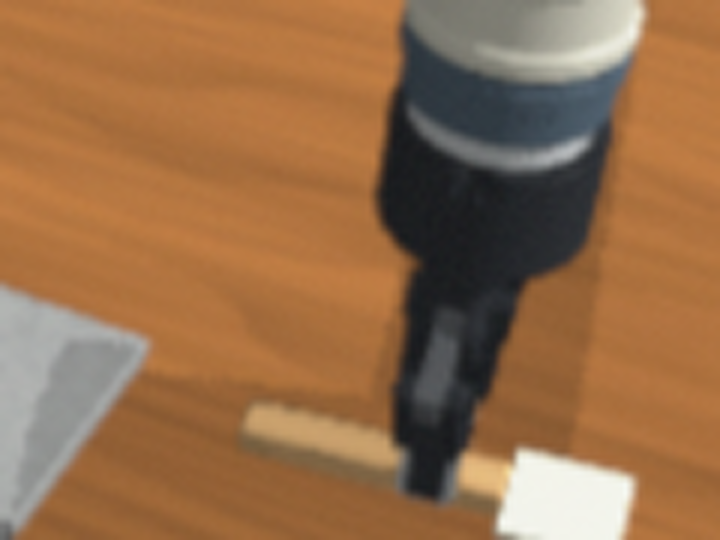

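Call:
carry_out:
  rows:
    - [0,0,0,-0.1,0,0,0]
    - [0,0,0,-0.18,0,0,0]
    - [0,0,0,-0.18,0,0,0]

```text
time_s: 32.65
tcp_pos: [639.7, 297.9, 199.2]
eef_rot: [0.667, 0.745, 0.003, 0.002]
contact_force: [0.1, 0.2, -0.6]
opening: 18.9
```

```bash
python3 -c "
from h import *
go([568,-395,190],1.488)"
```

```text
t 32.65 tcp [639.7 297.9 199.2] F [ 0.1  0.2 -0.6] open 18.9 j [ 0.317  0.538  0.38   1.405 -0.     1.776]
tool y yaw 0.112 tilt [ 0.0073  0.0024 -1.    ] shift [-1.7014 -0.3713  0.0177]
 turn z share 1.124 j6 ->? 1.78
 turn z share -0.876 j6 ->? 1.78
```

Call:
carry_out:
  rows:
    - [0,-0.95,-0.207,0,0,0,-0.47]
    - [0,-0.95,-0.207,0,0,0,-0.47]
    - [0,-0.95,-0.207,0,0,0,-0.47]
    - [0,-0.95,-0.207,0,0,0,-0.47]
    - [0,-0.95,-0.207,0,0,0,-0.47]

```text
time_s: 33.15
tcp_pos: [612.4, 52.4, 193.2]
eef_rot: [0.353, 0.936, -0.0, -0.0]
contact_force: [1.2, 0.2, -1.3]
opening: 18.8
```

```bash
python3 -c "
from h import *
go([568,-395,190],1.488)"
```

```text
t 33.15 tcp [612.4  52.4 193.2] F [ 1.2  0.2 -1.3] open 18.8 j [-0.051  0.382  0.106  1.296 -0.     0.67 ]
tool y yaw 0.85 tilt [-9.e-04  0.e+00 -1.e+00] shift [-0.6549 -0.9134  0.0081]
 turn z share 1.594 j6 ->? 0.67
 turn z share -0.406 j6 ->? 0.67
```

Call:
carry_out:
  rows:
    - [0,-0.655,-0.913,0,0,0,-0.406]
    - [0,-0.655,-0.913,0,0,0,-0.406]
    - [0,-0.655,-0.913,0,0,0,-0.406]
    - [0,-0.655,-0.913,0,0,0,-0.406]
    - [0,-0.655,-0.913,0,0,0,-0.406]

```text
time_s: 33.65
tcp_pos: [587.7, -185.4, 193.3]
eef_rot: [0.042, 0.999, 0.0, -0.0]
contact_force: [1.0, -1.1, -0.6]
opening: 18.6
```

```bash
python3 -c "
from h import *
go([568,-395,190],1.488)"
```

```text
t 33.65 tcp [ 587.7 -185.4  193.3] F [ 1.  -1.1 -0.6] open 18.6 j [-0.442  0.385  0.111  1.297  0.    -0.358]
tool y yaw 1.487 tilt [-8.e-04  5.e-04 -1.e+00] shift [ 0.0053 -0.5262  0.0079]
 turn z share 1.999 j6 ->? -0.36
 turn z share -0.001 j6 ->? -0.36
```

Call:
carry_out:
  rows:
    - [0,0.005,-0.526,0,0,0,0]
    - [0,0.005,-0.526,0,0,0,0]
    - [0,0.005,-0.526,0,0,0,0]
    - [0,0.005,-0.526,0,0,0,0]
    - [0,0.005,-0.526,0.1,0,0,0]

```text
time_s: 34.15
tcp_pos: [568.2, -400.2, 157.0]
eef_rot: [0.047, 0.999, -0.003, 0.003]
contact_force: [1.3, 0.1, -1.1]
opening: 18.5
```

Call:
carry_out:
  rows:
    - [0,0,0,0.08,0,0,0]
    - [0,0,0,0.15,0,0,0]
    - [0,0,0,0.15,0,0,0]
    - [0,0,0,0.15,0,0,0]

```text
time_s: 34.55
tcp_pos: [567.6, -393.1, 94.0]
eef_rot: [0.045, 0.999, 0.0, -0.0]
contact_force: [-0.6, -0.0, 0.1]
opening: 18.5
```

```bash
python3 -c "
from h import *
go([568,-395,13],1.488)
snap('scene','r5',(80,100,220,205),5)
snap('top','r5t',(380,140,500,260),5)"
```

```text
t 34.55 tcp [ 567.6 -393.1   94. ] F [-0.6 -0.   0.1] open 18.5 j [-0.727  0.557  0.144  1.158  0.    -0.638]
tool y yaw 1.481 tilt [-9.e-04  8.e-04 -1.e+00] shift [-0.0017 -0.0049  0.2025]
 turn z share 1.996 j6 ->? -0.64
 turn z share -0.004 j6 ->? -0.64
```

View pics/r5.png

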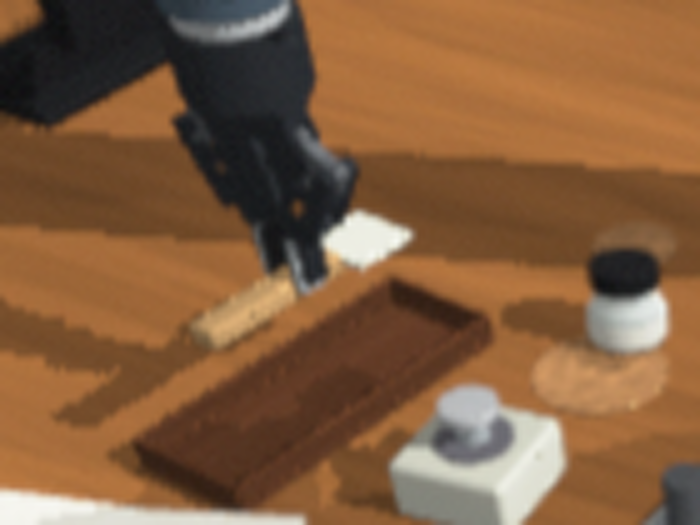

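View pics/r5t.png

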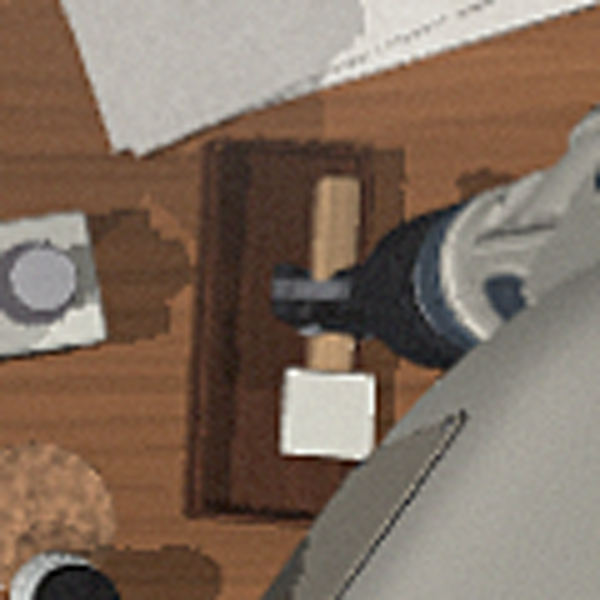

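```bash
python3 -c "
from h import *
L=lambda X,Y,z:w('scene',80+(X+.5)/5-.5,100+(Y+.5)/5-.5,z)
P=[L(*p,22) for p in [(137,443),(238,492),(392,280),(491,322)]]
print(np.round(P,1),np.mean(P,0))
m=lambda X,Y,z:w('top',380+(X+.5)/5-.5,140+(Y+.5)/5-.5,z)
Q=[m(*p,22) for p in [(205,140),(372,148),(192,515)]];print(np.round(Q,1))
print('jar scene',L(622,270,55),'mat',L(601,380,2))"
```

```text
[[ 674.6 -445.3   22. ]
 [ 681.5 -358.8   22. ]
 [ 460.5 -427.7   22. ]
 [ 468.9 -337.9   22. ]] [ 571.37582415 -392.42668373   22.        ]
[[ 679.4 -353.5   22. ]
 [ 674.4 -448.    22. ]
 [ 463.7 -339.1   22. ]]
jar scene [ 416.03172074 -266.01604451   55.        ] mat [ 466.3317885  -254.25162392    2.        ]
```

Call:
carry_out:
  rows:
    - [0,-0.005,0,0.1,0,0,0]
    - [0,-0.005,0,0.17,0,0,0]
    - [0,-0.005,0,0.195,0,0,0]
    - [0,-0.005,0,0.2,0,0,0]
    - [0,-0.005,0,0.2,0,0,0]

```text
time_s: 35.15
tcp_pos: [570.5, -394.0, 15.9]
eef_rot: [0.045, 0.999, -0.001, 0.001]
contact_force: [0.3, 0.4, -0.8]
opening: 18.4
```

```bash
python3 -c "
from h import *
go([570,-393.3,12],1.488)
snap('scene','r6',(80,100,220,205),5)"
```

```text
t 35.15 tcp [ 570.5 -394.    15.9] F [ 0.3  0.4 -0.8] open 18.4 j [-0.725  0.615  0.038  0.992  0.    -0.636]
tool y yaw 1.481 tilt [ 0.0016 -0.0014 -1.    ] shift [0.0013 0.0016 0.0097]
 turn z share 1.996 j6 ->? -0.64
 turn z share -0.004 j6 ->? -0.64
```

View pics/r6.png

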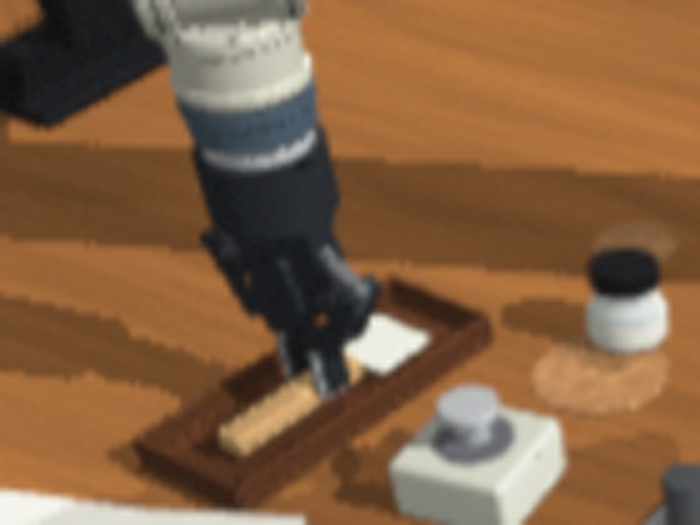

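Spreader is between the tray walls. Lower 3.5 mm, open part way, and rise.

Call:
carry_out:
  rows:
    - [0,0,0,0.006,0,0,0]
    - [0,0,0,0.009,0,0,0]
    - [35,0,0,0.009,0,0,0]
    - [35,0,0,0.009,0,0,0]
    - [35,0,0,0.009,0,0,0]

```text
time_s: 35.7
tcp_pos: [569.8, -393.5, 10.8]
eef_rot: [0.045, 0.999, -0.0, 0.0]
contact_force: [0.3, -0.2, -0.9]
opening: 30.0
```

Call:
carry_out:
  rows:
    - [35,0,0,-0.03,0,0,0]
    - [35,0,0,-0.1,0,0,0]
    - [35,0,0,-0.22,0,0,0]
    - [100,0,0,-0.3,0,0,0]
    - [100,0,0,-0.3,0,0,0]

```text
time_s: 36.2
tcp_pos: [571.4, -394.9, 137.3]
eef_rot: [0.045, 0.999, -0.003, 0.004]
contact_force: [0.2, -0.5, -0.3]
opening: 57.7
```

```bash
python3 -c "
from h import *
st()
snap('scene','r7',(80,100,220,205),5)
snap('top','r7t',(340,180,480,285),5)"
```

```text
t 36.2 tcp [ 571.4 -394.9  137.3] F [ 0.2 -0.5 -0.3] open 57.7 j [-0.725  0.535  0.217  1.244 -0.    -0.636]
```

View pics/r7.png

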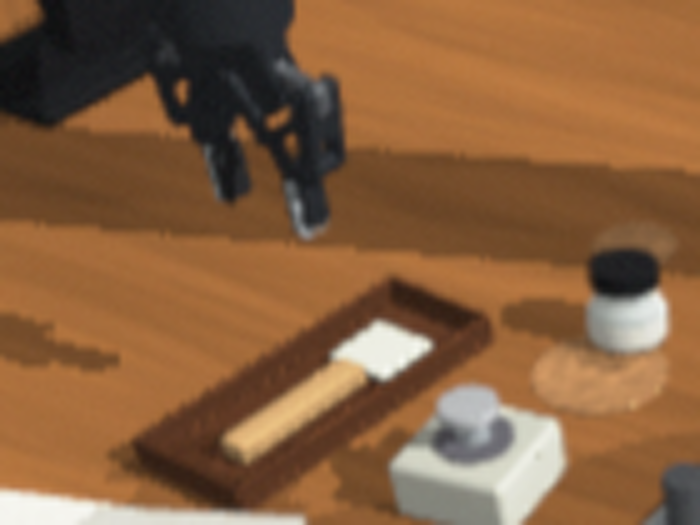

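View pics/r7t.png

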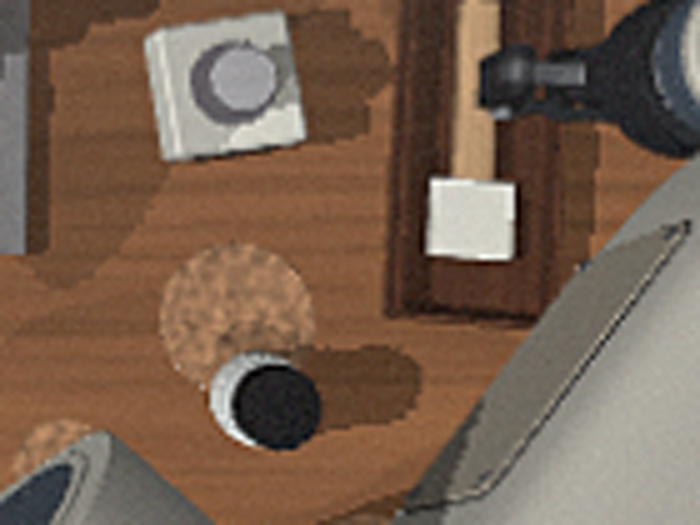

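Spreader lies flat in the tray. Jar lid is at (277,406) in the top crop and the mat centre at about (238,320).

```bash
python3 -c "
from h import *
m=lambda X,Y,z:w('top',340+(X+.5)/5-.5,180+(Y+.5)/5-.5,z)
j=m(277,406,55);print('jar',j,'mat',m(237,319,2))
go([j[0],j[1],150],1.2)"
```

```text
jar [ 413.40088844 -264.15508231   55.        ] mat [ 461.07259002 -257.00867689    2.        ]
t 36.3 tcp [ 570.  -393.7  132.2] F [ 0.   0.3 -0.8] open 72.3 j [-0.725  0.539  0.211  1.24  -0.    -0.636]
tool y yaw 1.481 tilt [ 0.0018 -0.0017 -1.    ] shift [ 0.4187  0.2875 -0.0457]
 turn z share 0.179 j6 ->? -0.64
 turn z share -1.821 j6 ->? -0.64
```

Call:
carry_out:
  rows:
    - [100,0.417,0.286,-0.02,0,0,0]
    - [100,0.417,0.286,-0.02,0,0,0]
    - [100,0.417,0.286,-0.02,0,0,0]
    - [100,0.417,0.286,-0.02,0,0,0]
    - [100,0.417,0.286,-0.02,0,0,0]

```text
time_s: 36.8
tcp_pos: [408.8, -259.8, 137.7]
eef_rot: [0.044, 0.999, 0.002, -0.002]
contact_force: [0.4, -0.6, -0.6]
opening: 85.3
```

Call:
carry_out:
  rows:
    - [100,0,0,0.05,0,0,0]
    - [100,0,0,0.05,0,0,0]

```text
time_s: 37.0
tcp_pos: [412.6, -263.6, 116.7]
eef_rot: [0.045, 0.999, 0.001, -0.001]
contact_force: [0.0, 0.2, 0.3]
opening: 85.6
```

```bash
python3 -c "
from h import *
go([414.5,-265,18],1.481)
snap('scene','s1',(140,80,260,180),6)"
```

```text
t 37.0 tcp [ 412.6 -263.6  116.7] F [0.  0.2 0.3] open 85.6 j [-0.74   0.224 -0.33   1.021 -0.    -0.651]
tool y yaw 1.481 tilt [-0.0027  0.0025 -1.    ] shift [-0.0057 -0.0036  0.2467]
 turn z share 0.0 j6 ->? -0.65
 turn z share -2.0 j6 ->? -0.65
```

View pics/s1.png

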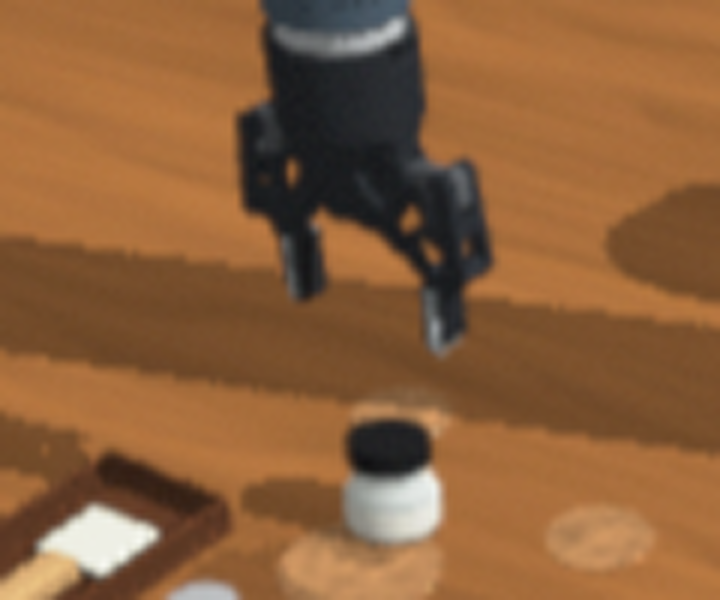

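Call:
carry_out:
  rows:
    - [100,-0.005,-0.003,0.1,0,0,0]
    - [100,-0.005,-0.003,0.19,0,0,0]
    - [100,-0.005,-0.003,0.24,0,0,0]
    - [100,-0.005,-0.003,0.245,0,0,0]
    - [100,-0.005,-0.003,0.245,0,0,0]

```text
time_s: 37.55
tcp_pos: [415.9, -266.2, 20.7]
eef_rot: [0.045, 0.999, 0.0, -0.0]
contact_force: [0.7, -0.5, 0.2]
opening: 85.4
```

Call:
carry_out:
  rows:
    - [0,0,0,0,0,0,0]
    - [0,0,0,0,0,0,0]
    - [0,0,0,0,0,0,0]
    - [0,0,0,0,0,0,0]
    - [0,0,0,0,0,0,0]
  newtons: 40

```text
time_s: 38.05
tcp_pos: [416.4, -266.4, 22.2]
eef_rot: [0.045, 0.999, -0.001, 0.001]
contact_force: [-1.1, 1.1, 10.5]
opening: 47.7
```

Call:
carry_out:
  rows:
    - [0,0,0,-0.02,0,0,0]
    - [0,0,0,-0.06,0,0,0]
    - [0,0,0,-0.06,0,0,0]

```text
time_s: 38.35
tcp_pos: [416.5, -266.7, 46.6]
eef_rot: [0.045, 0.999, -0.001, 0.001]
contact_force: [0.3, 0.2, -1.0]
opening: 47.8
```

```bash
python3 -c "
from h import *
go([460.8,-257.2,18],1.481)
snap('scene','s2',(140,80,260,180),6)"
```

```text
t 38.35 tcp [ 416.5 -266.7   46.6] F [ 0.3  0.2 -1. ] open 47.8 j [-0.739  0.295 -0.436  0.837 -0.    -0.65 ]
tool y yaw 1.481 tilt [ 0.0024 -0.0023 -1.    ] shift [-0.1079  0.0338  0.0717]
 turn z share 0.0 j6 ->? -0.65
 turn z share -2.0 j6 ->? -0.65
```

View pics/s2.png

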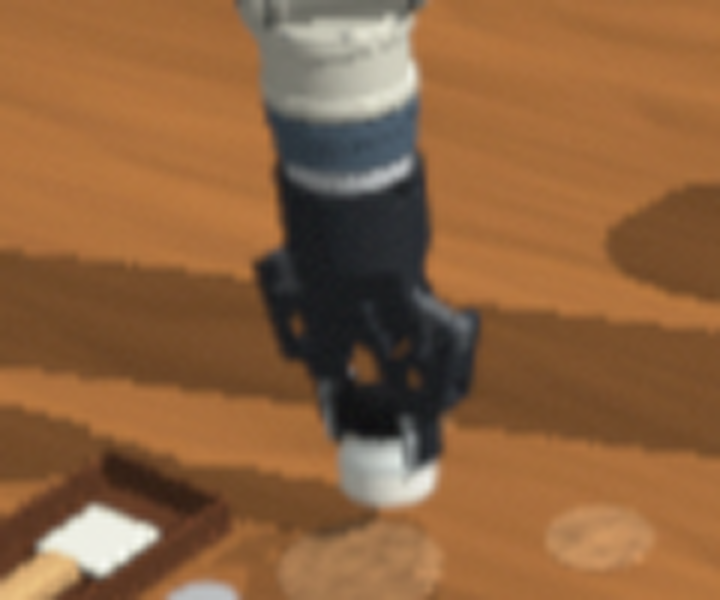

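Call:
carry_out:
  rows:
    - [0,-0.06,0.02,0,0,0,0]
    - [0,-0.108,0.034,0,0,0,0]
    - [0,-0.108,0.034,0.03,0,0,0]
    - [0,-0.108,0.034,0.05,0,0,0]
    - [0,-0.108,0.034,0.05,0,0,0]

```text
time_s: 38.9
tcp_pos: [459.8, -256.0, 23.6]
eef_rot: [0.045, 0.999, 0.0, 0.0]
contact_force: [1.8, 1.4, 1.4]
opening: 48.0
```

Call:
carry_out:
  rows:
    - [0,0,0,0.003,0,0,0]
    - [0,0,0,0.003,0,0,0]

```text
time_s: 39.1
tcp_pos: [459.8, -256.1, 23.3]
eef_rot: [0.045, 0.999, 0.0, 0.001]
contact_force: [2.4, 1.9, 4.8]
opening: 47.9
```

Call:
carry_out:
  rows:
    - [0,0,0,0.003,0,0,0]
    - [0,0,0,0.003,0,0,0]

```text
time_s: 39.3
tcp_pos: [460.4, -256.2, 22.9]
eef_rot: [0.045, 0.999, 0.0, 0.001]
contact_force: [3.1, 4.0, 12.2]
opening: 47.9
```

Touching; ease up slightly and release.

Call:
carry_out:
  rows:
    - [0,0,0,-0.004,0,0,0]
    - [100,0,0,-0.004,0,0,0]
    - [100,0,0,-0.004,0,0,0]
    - [100,0,0,-0.004,0,0,0]
    - [100,0,0,-0.004,0,0,0]

```text
time_s: 39.8
tcp_pos: [459.6, -256.3, 23.5]
eef_rot: [0.045, 0.999, 0.0, -0.0]
contact_force: [0.3, 0.0, -0.5]
opening: 85.2
```

Call:
carry_out:
  rows:
    - [100,0,0,-0.02,0,0,0]
    - [100,0,0,-0.1,0,0,0]
    - [100,0,0,-0.22,0,0,0]
    - [0,0,0,-0.3,0,0,0]
    - [0,0,0,-0.3,0,0,0]

```text
time_s: 40.3
tcp_pos: [461.6, -257.6, 148.8]
eef_rot: [0.045, 0.999, -0.002, 0.003]
contact_force: [0.1, -0.0, -0.3]
opening: 59.1
```

```bash
python3 -c "
from h import *
go([592.5,-248.5,140],1.481)
snap('scene','s3',(120,100,260,205),5)
snap('top','s3t',(340,180,480,285),5)"
```

```text
t 40.3 tcp [ 461.6 -257.6  148.8] F [ 0.1 -0.  -0.3] open 59.1 j [-0.668  0.255 -0.198  1.11  -0.    -0.578]
tool y yaw 1.481 tilt [ 0.0063 -0.005  -1.    ] shift [-0.3237  0.0519  0.0241]
 turn z share 0.0 j6 ->? -0.58
 turn z share -2.0 j6 ->? -0.58
```

View pics/s3.png

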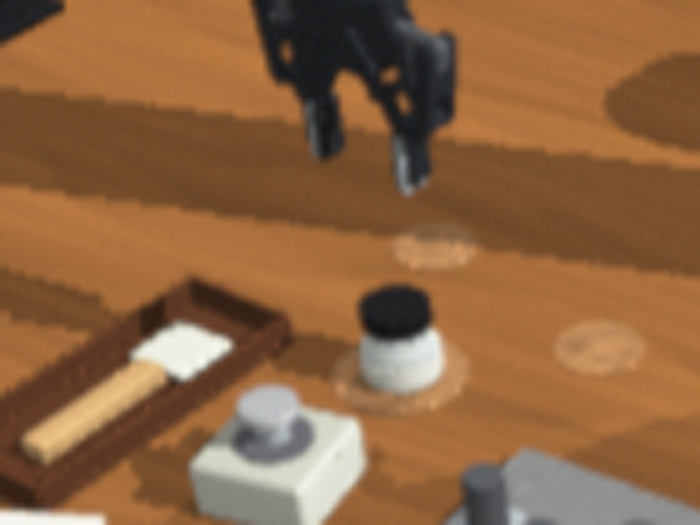

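View pics/s3t.png

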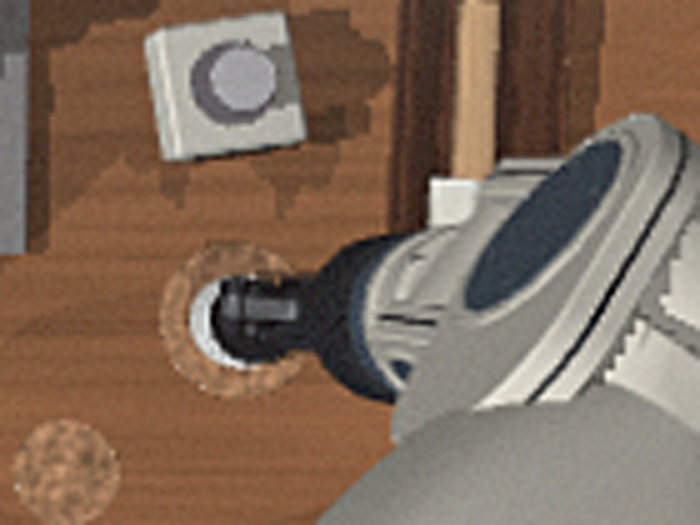

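```bash
python3 -c "
from h import *
print(w('top',340+243.5/5-.5,180+82.5/5-.5,68), w('scene',120+269.5/5-.5,100+404.5/5-.5,68))
go([592.5,-248.5,120],1.481)"
```

```text
[ 591.47397394 -246.99496161   68.        ] [ 593.49229223 -249.13981382   68.        ]
t 40.4 tcp [ 460.1 -256.4  144.6] F [0.8 0.2 0.1] open 43.9 j [-0.668  0.259 -0.204  1.106 -0.    -0.578]
tool y yaw 1.481 tilt [ 0.0014 -0.0011 -1.    ] shift [-0.3278  0.0493  0.062 ]
 turn z share 0.0 j6 ->? -0.58
 turn z share -2.0 j6 ->? -0.58
```

Call:
carry_out:
  rows:
    - [0,-0.322,0.052,0,0,0,0]
    - [0,-0.322,0.052,0,0,0,0]
    - [0,-0.322,0.052,0,0,0,0]
    - [0,-0.322,0.052,0.05,0,0,0]
    - [0,-0.322,0.052,0.05,0,0,0]

```text
time_s: 40.9
tcp_pos: [589.0, -245.8, 119.5]
eef_rot: [0.044, 0.999, 0.002, -0.003]
contact_force: [-0.6, 0.0, -1.3]
opening: -0.2
```

Call:
carry_out:
  rows:
    - [0,0,0,0,0,0,0]
    - [0,0,0,0,0,0,0]

```text
time_s: 41.1
tcp_pos: [589.5, -247.2, 124.2]
eef_rot: [0.045, 0.999, 0.0, -0.0]
contact_force: [-0.7, -0.3, -0.3]
opening: 0.1
```

```bash
python3 -c "
from h import *
go([592.5,-248.5,72],1.481)
snap('scene','s4',(120,100,260,205),5)"
```

```text
t 41.1 tcp [ 589.5 -247.2  124.2] F [-0.7 -0.3 -0.3] open 0.1 j [-0.528  0.455  0.044  1.16  -0.    -0.438]
tool y yaw 1.481 tilt [-2.e-04  0.e+00 -1.e+00] shift [-0.0078 -0.0025  0.1305]
 turn z share 2.0 j6 ->? -0.44
 turn z share -0.0 j6 ->? -0.44
```

View pics/s4.png

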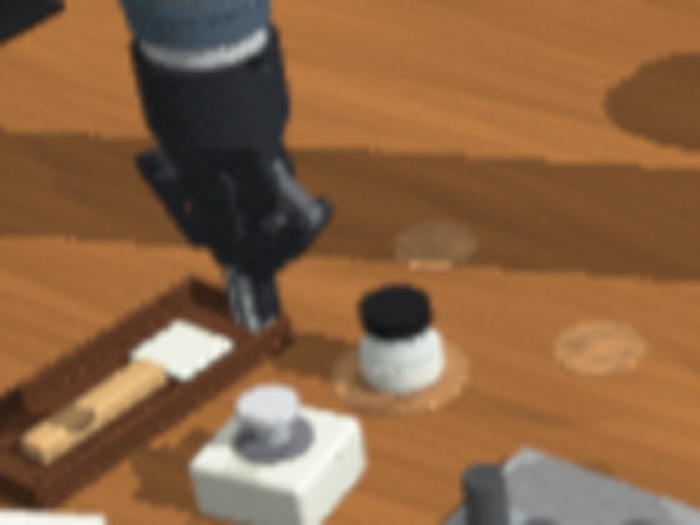

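Call:
carry_out:
  rows:
    - [0,-0.007,-0.002,0.08,0,0,0]
    - [0,-0.007,-0.002,0.12,0,0,0]
    - [0,-0.007,-0.002,0.14,0,0,0]
    - [0,-0.007,-0.002,0.155,0,0,0]
    - [0,-0.007,-0.002,0.16,0,0,0]

```text
time_s: 41.65
tcp_pos: [592.5, -248.3, 60.4]
eef_rot: [0.045, 0.999, -0.0, 0.0]
contact_force: [-3.0, 0.4, 3.7]
opening: -0.3
```

Call:
carry_out:
  rows:
    - [0,0,0,0.01,0,0,0]
    - [0,0,0,0.018,0,0,0]
    - [0,0,0,0.018,0,0,0]

```text
time_s: 41.95
tcp_pos: [592.9, -248.4, 53.7]
eef_rot: [0.045, 0.999, -0.0, 0.001]
contact_force: [-3.8, 0.5, 6.5]
opening: -0.3
```

Call:
carry_out:
  rows:
    - [0,0,0,0.008,0,0,0]
    - [0,0,0,0.008,0,0,0]
    - [0,0,0,0.008,0,0,0]

```text
time_s: 42.25
tcp_pos: [593.0, -248.5, 52.0]
eef_rot: [0.045, 0.999, -0.001, 0.001]
contact_force: [-6.8, 2.0, 14.8]
opening: -0.2
```

Call:
carry_out:
  rows:
    - [0,0,0,0.003,0,0,0]
    - [0,0,0,0.003,0,0,0]
    - [0,0,0,0.003,0,0,0]

```text
time_s: 42.55
tcp_pos: [593.1, -248.5, 51.9]
eef_rot: [0.045, 0.999, -0.001, 0.001]
contact_force: [-8.7, 3.1, 23.2]
opening: -0.0
```

```bash
python3 -c "
from h import *
st()
snap('scene','s5',(120,120,230,203),7)"
```

```text
t 42.55 tcp [ 593.1 -248.5   51.9] F [-8.7  3.1 23.2] open -0.0 j [-0.527  0.509 -0.06   0.998 -0.    -0.437]
```

View pics/s5.png

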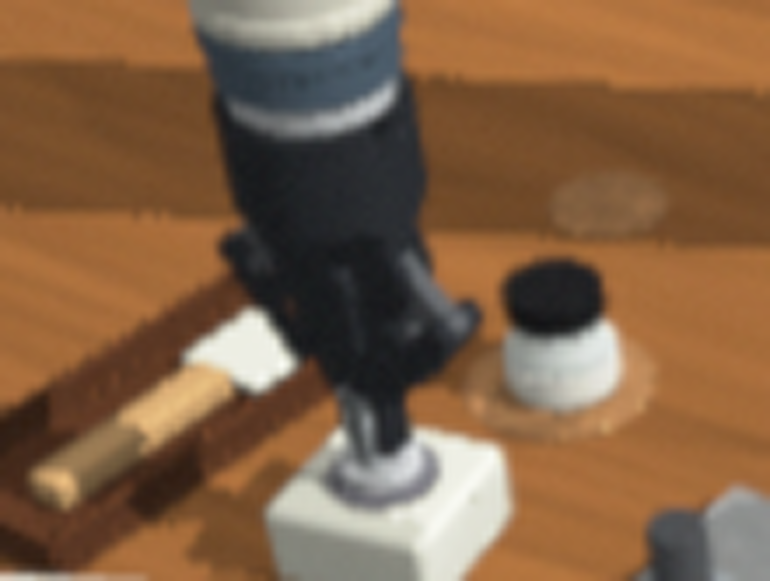

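Hard bottom stop at TCP z = 52 mm (exactly 68 − 16), 23 N, and the cap is flush. Release and retreat.

Call:
carry_out:
  rows:
    - [0,0,0,-0.06,0,0,0]
    - [0,0,0,-0.15,0,0,0]
    - [0,0,0,-0.27,0,0,0]
    - [0,0,0,-0.38,0,0,0]
    - [0,0,0,-0.38,0,0,0]

```text
time_s: 43.1
tcp_pos: [595.1, -249.3, 208.1]
eef_rot: [0.045, 0.999, -0.003, 0.005]
contact_force: [0.7, -0.6, -0.3]
opening: 0.1
```

Call:
carry_out:
  rows:
    - [0,0.3,-0.35,0,0,0,0]
    - [0,0.6,-0.35,0,0,0,0]
    - [0,0.6,-0.35,0,0,0,0]
    - [0,0.6,-0.35,0,0,0,0]
    - [0,0.6,-0.35,0,0,0,0]

```text
time_s: 43.6
tcp_pos: [368.8, -355.4, 200.8]
eef_rot: [0.045, 0.999, -0.001, 0.001]
contact_force: [-0.1, -0.9, 1.0]
opening: -0.3
```

Call:
carry_out:
  rows:
    - [0,0.1,-0.2,0,0,0,0]
    - [0,0.2,-0.3,0,0,0,0]
    - [0,0.2,-0.3,0,0,0,0]
    - [0,0.2,-0.3,0,0,0,0]

```text
time_s: 44.0
tcp_pos: [276.7, -471.1, 200.4]
eef_rot: [0.047, 0.999, -0.001, -0.0]
contact_force: [0.2, 0.7, -0.2]
opening: -0.1
```

```bash
python3 -c "
from h import *
import cv2
st()
a=snap('scene','t1');b=snap('top','t1t')
cv2.imwrite('pics/t1b.png',cv2.resize(a[80:290,60:340],None,fx=2.8,fy=2.8,interpolation=cv2.INTER_CUBIC))
cv2.imwrite('pics/t1c.png',cv2.resize(b[110:290,235:475],None,fx=3.3,fy=3.3,interpolation=cv2.INTER_CUBIC))"
```

```text
t 44.0 tcp [ 276.7 -471.1  200.4] F [ 0.2  0.7 -0.2] open -0.1 j [-1.193e+00  2.620e-01 -5.300e-02  1.254e+00 -1.000e-03 -1.098e+00]
```

View pics/t1b.png

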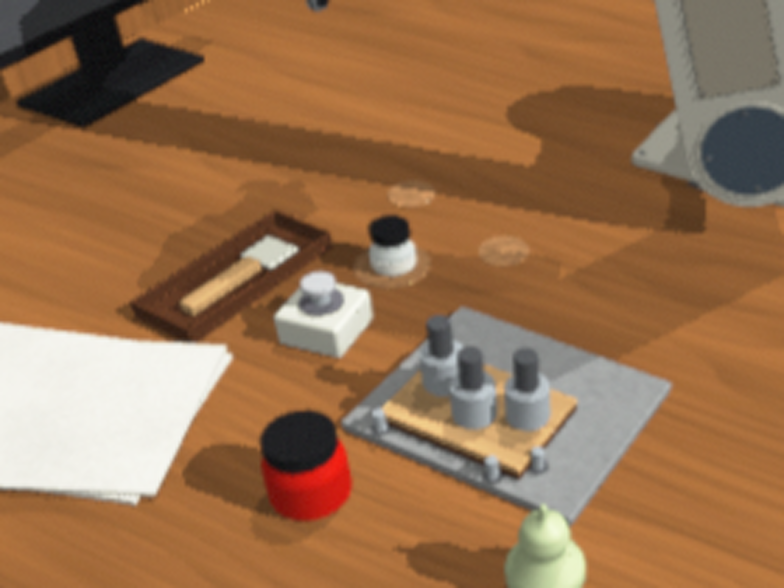

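View pics/t1c.png

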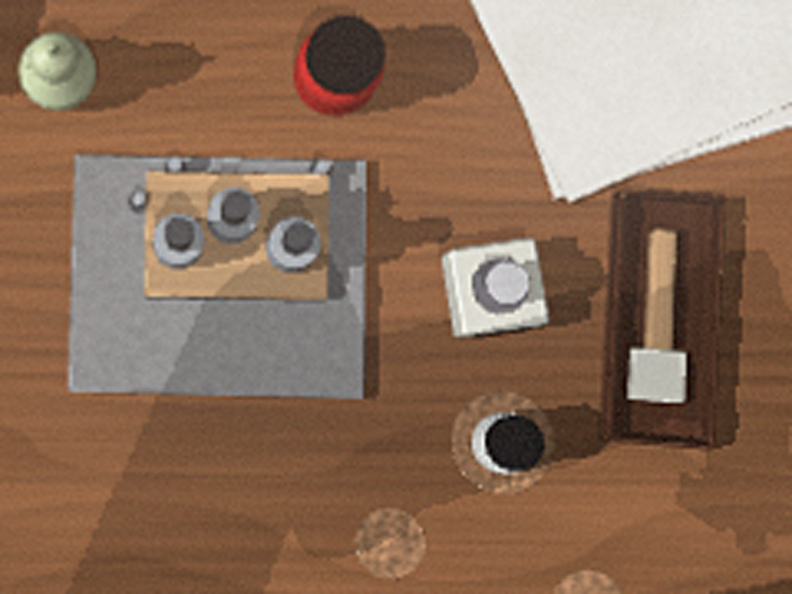

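```bash
python3 - <<'E' 2>&1 | tail -6
from h import *
im=cv2.imread('pics/t1t_full.png');cv2.imwrite('pics/t2.png',cv2.resize(im[140:237,240:370],None,fx=6,fy=6,interpolation=cv2.INTER_CUBIC))
g=lambda X,Y,z:w('top',235+(X+.5)/3.3-.5,110+(Y+.5)/3.3-.5,z)[:2]
print('jar',g(515,442,57),'mat',g(503,441,2),'spr',g(661,231,18),g(658,402,9))
print('w',g(180,233,106),g(236,207,106),g(298,238,106))
E
```

```text
jar [ 460.45894352 -253.26762812] mat [ 461.39614379 -257.23437228] spr [ 644.76285933 -394.57043143] [ 495.73866453 -389.85265042]
w [629.91836865  27.49257639] [651.43719081 -18.45326568] [625.71016839 -68.92606674]
```

View pics/t2.png

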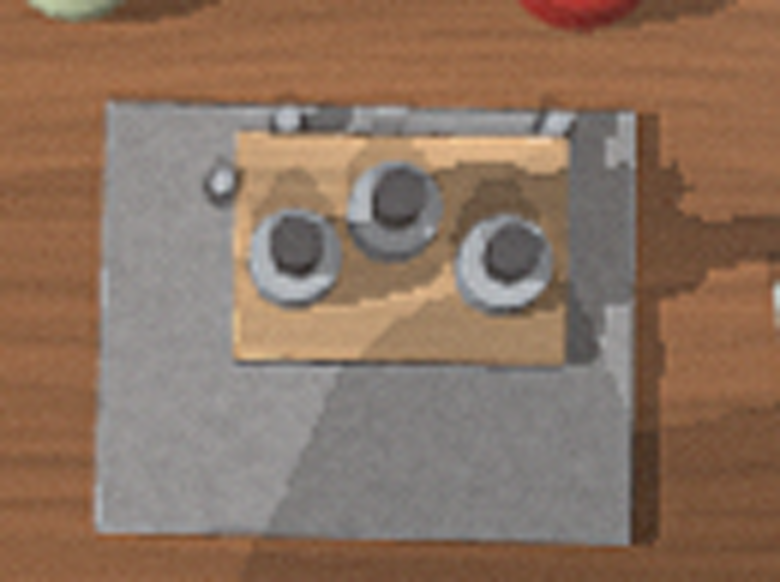

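Plaque corners (237,132), (570,138), (565,363) and (235,360) sit at the same pixels as when it was measured square. The weights are inside the plaque, the jar is about 4 mm from the mat centre, and the spreader is centred in the tray. Handing in.

```bash
python3 -c "
from bench import r
print(r.job_done())"
```

```text
the job is handed in; nothing more can be done
None
```

The job is handed in at about 44 s of the 210 s allowed. All steps were carried out, but the hand-in gives no verdict. These are my own camera and force checks:

- **Jar:** I put it upright on the largest mat. It was knocked off while I was placing the weights, so I set it back on the mat before pressing the timer. It now stands about 4 mm from the mat's centre.
- **Plaque:** I turned it by pushing its free corner, then seated it with one push from the middle of its near edge. It measured about 0.7 mm and 0.007 rad from square, and its corners were at the same pixels at the end.
- **Weights:** All three that were present stand upright and well inside the plaque.
- **Timer:** After the weights, I pressed the plunger until it stopped hard at 52 mm with 23 N, which is its full 16 mm. The last pictures show the cap up again.
- **Spreader:** The white-bladed one lies flat in the tray near its centre.
- **Gourd and red pot:** I never went near them, and in the pictures they have not moved.

No check failed. The two cameras differed by up to about 5 mm on the spreader, the mat and the tray, and by 1–3 mm elsewhere.

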